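# Fold up the drying post and invert the beaker onto it

### The arm

A 6-joint arm with a two-finger parallel gripper is mounted at the origin on a cart in front of the work surface, level with it; the furniture and walls round the work are solid. World frame = base frame: x ahead of the robot, y to its left, z up, the work surface at z = 0. Lengths are in m, angles in degrees, forces in N, time in s.
With the tool pointing down it reaches from about 0.3 to 0.75 m from the base axis. Payload 8.5 kg.
Tool frame: the origin (TCP) lies between the finger pads; the fingertips stand ahead of it and the grasp point (between the pads) lies 8 mm behind it (env.tcp_to_tips is the z of the fingertips in the tool frame, in m); z points along the fingers, x is the direction in which the jaws open and shut, and the axes are right-handed (so a half turn about z gives the same grasp; the last joint's range is limited). The gripper opens to 85 mm and grips with 20 to 120 N. Pads are 22 mm wide; open, the fingers measure 114 mm over their backs; the gripper's body (76 mm by 85 mm) begins 54 mm behind the grasp point. The pads swing forward as they close: fully open they stand 13 mm farther back than shut.
Start: joints at [58.081, 21.807, 74.336, -0, 83.858, -12.336], TCP at [0.184, 0.518, 0.209] pointing down, gripper open.
Joint ranges: [-178.18, 178.18], [-50.72, 133.34], [12.68, 142.11], [-81.47, 261.47], [9.98, 163.14], [-165.26, 165.26]. Speed limits (degrees/s): [136.94, 136.94, 180, 180, 180, 180].

### API

Orientations are given as a 3x3 rotation matrix whose columns are the frame's x, y, z axes.
In Python, from rig import observe, viewer, env gives the robot as it stands.
- The arm moves only by the tool jog_arm, never from a script. Its arguments are lists of equal length, an entry for each row: "dr": the turn, a rotation vector about the tool's x, y, z in rad, a list of three; "slide": the shift along the tool's x, y, z in m, a list of three; "gripper": the opening, from -1 (shut) to 1 (fully open), so that 0 is half open. In form: {"dr": [[rx, ry, rz], ...], "slide": [[dx, dy, dz], ...], "gripper": [gripper, ...]}. A call has exactly 10 rows; each row shifts and turns the commanded pose from where the row before left it, along the tool's axes as they then stand; what a row does not reach is not made up. A row lasts 1/10 s, in which the tool goes at most 50 mm and 8.59 degrees, less where a joint would pass 70% of its speed; a pose out of reach is approached as far as the arm can. A call is refused whole if a number of a shift passes 0.05 or a number of a turn 0.15, either way. A call with a gripper value outside its range is refused whole. The fingers move at their own pace and stop on an object; "force" is the grip in N (left out, the last holds). Time passes only in rows, so rows that do not move let the fingers close, or fill a call up. It gives the time, the measured TCP pose, the force and the opening at its end, in the units of the state.
- observe(): the state, without advancing time (a new reading comes with each control period).
- viewer.get_image(name): name is "scene" or "top"; returns a dict with "pixels" (400x640x3 uint8, blue, green, red), "camera_matrix" (3x3 intrinsics, pixels), "R" (3x3) and "t" (3): a world point X has camera coordinates R X + t. Camera axes: x right, y down, z forward; pixel columns grow to the right and rows downward; lengths in m; the calibration is good to about 2 mm. A picture is of the moment at which its call begins. There is no depth.
- env.close_job(): hands the job in, once; it reports no verdict.
The state is a dict: "time_s": time; "q": joint angles; "qvel": joint speeds; "joint_efforts": joint torques, N m; "position": TCP position; "tool_rot": TCP orientation; "ft_force": force on the tool from outside, world axes, zero at the start; "wrist_torque": the same for the moment, N m; "grip_width": finger opening in m.
Only numpy, scipy, OpenCV 4.12 (cv2) and the standard library are available. Lean on these libraries where they do the work, as an engineer would, in place of code of your own. Each camera call takes 0.05 s, during which the arm holds its last target.

### The job

Set the freshly washed square beaker up to dry: fold the drying stand's tall hinged post fully upright, then take the beaker off the wooden draining ramp and put it upside down over that post, so that its rim rests flat on the stand. Lower it gently rather than dropping it, and leave the salt shaker, the spice jar and everything else around where they are.

Things in the scene. Friction and masses are not known exactly. Their poses are not given: they have to be found in the camera images.
- beaker_mid (a point): Centre (half-way along, on the axis) of the grey-brown stoneware beaker: a hollow tube of square section, 56 x 56 mm outside, 150 mm long, closed at one end. Its z axis runs from the closed floor to the open mouth (mouth 75 mm along +z, floor 75 mm along -z); its y axis is level at the start and square to the two upright flat sides across which it can be grasped; both are free.
- beaker: The same beaker, same axes; this origin is the middle of the outside of its closed floor. Walls 5 mm (46 x 46 mm inside), floor 6 mm, so 144 mm deep; about 0.3 kg. It starts lying on the draining ramp with its mouth at the low end, facing away from the robot, its z axis 20 degrees below level. A leaning gripper has most room when it grips near the closed end.
- stand_seat (a point): Point on top of the drying stand's plate straight below the upright post's axis, where the middle of the inverted beaker's mouth belongs; 10 mm above the worktop. Axes of the stand. The post's hinge runs along the stand's y, 30 mm above this point; its steel bracket (18 x 21 mm) reaches 39 mm above the plate.
- stand: The drying stand: fixed grey plate 190 (x) x 250 (y) x 10 mm; origin on the worktop under its middle, z up. The tall post folds towards the stand's -x (roughly to the robot). Fixed on its other half stands a glass tumbler drying upside down on a short post, 69 mm wide, 104 mm tall; its axis is 127 mm in +y from stand_seat.
- post_head (a point): Centre of the black rubber head on the free end of the tall post (steel rod 12 mm thick): a disc 24 mm across whose two flat faces, 18 mm apart, look along the hinge axis and stay upright as it swings; 90 mm from the hinge axis. Folded flat, it is 40 mm above the worktop. Upright it is 120 mm straight above stand_seat, the head's top 132 mm above the plate.
- post (a joint): Angle of the tall post in rad: 0 folded flat towards the stand's -x, 1.571 upright against its stop. It swings stiffly (about 3 N at the head) and stays wherever it is left.
- ramp: Fixed wooden draining ramp under the beaker; origin on the worktop below its middle, z up, x towards its low end. Its sloping board is 36 mm wide and 165 mm long, with a stop lip 8 mm high at the low end; foot plate 120 x 90 x 6 mm. The beaker's centre starts 10 mm towards +x from here and 71 mm up.
- shaker: Bystander: salt shaker with a grey domed cap, 44 mm wide, 90 mm tall, standing loose in the middle between stand and ramp; origin at the middle of its underside. Leave it alone.
- jar: Bystander: small spice jar with a white lid, 47 mm wide, 98 mm tall, standing loose behind the middle; origin at the middle of its underside. Leave it alone.
Not all that is in view belongs to the job. What is shaped like the beaker but red is not meant.

How it is judged:
By the outcome, as a careful person would: the job done as asked, in the order asked, and still so for the second after the job is handed in, with the robot touching nothing.
It also fails if it takes over 64 s, if anything falls off the work surface, if the arm or the gripper's body presses on something with over 40 N, if the wrist force passes 120 N, or if a joint passes its speed limit or range.

## Working session

There is one attempt and no reset: what is moved stays moved. The work goes in short steps, Python scripts to look and compute and a tool call to move; the robot and the scene stay as the last step left them, time stands still between calls to the robot, and variables do not carry over. Pictures are saved under pics/ and viewed, and the job is handed in when it is done.

Besides the shell and the picture viewer there is one more tool, called as name(argument=value, ...) on one line, values as JSON. jog_arm: Moves the arm, as the interface text tells. Its arguments: {"type":"object","properties":{"dr":{"type":"array","items":{"type":"array","items":{"type":"number"}}},"slide":{"type":"array","items":{"type":"array","items":{"type":"number"}}},"gripper":{"type":"array","items":{"type":"number"}},"force":{"type":"number"}},"required":["dr","slide","gripper"]}

```bash
ls; mkdir -p pics; python3 - <<'E'
from rig import observe, viewer, env
import cv2,numpy as np,json
s=observe();print({k:(np.round(v,4).tolist() if not isinstance(v,float) else v) for k,v in s.items()}); print(env.tcp_to_tips)
for n in("scene","top"):
    d=viewer.get_image(n);cv2.imwrite(f"pics/{n}0.png",d["pixels"]);print(n,np.round(d["camera_matrix"],1).tolist(),np.round(d["R"],4).tolist(),np.round(d["t"],4).tolist())
E
```

```text
pics
{'time_s': 0.0, 'q': [58.0835, 21.8402, 74.3846, -0.0011, 83.8566, -12.3353], 'qvel': [-0.0695, 0.0389, -0.0558, 0.0024, -0.012, -0.07], 'joint_efforts': [-0.001, -44.8449, -23.1269, -0.0003, 0.0049, 0.0], 'position': [0.1842, 0.5179, 0.2081], 'tool_rot': [[0.3351, 0.9422, -0.0007], [0.9422, -0.3351, -0.0012], [-0.0014, -0.0003, -1.0]], 'ft_force': [-0.0532, -0.2221, 0.5392], 'wrist_torque': [0.0231, 0.0262, 0.0601], 'grip_width': 0.08547491669576457}
0.011
scene [[508.7, 0.0, 315.5], [0.0, 508.7, 202.0], [0.0, 0.0, 1.0]] [[0.843, -0.5376, 0.0172], [-0.3248, -0.5343, -0.7804], [0.4287, 0.6523, -0.625]] [-0.498, 0.2109, 1.1552]
top [[399.8, 0.0, 316.8], [0.0, 399.8, 198.8], [0.0, 0.0, 1.0]] [[-0.0108, -0.9998, 0.0138], [-0.9942, 0.0093, -0.1073], [0.1072, -0.0148, -0.9941]] [-0.043, 0.5617, 1.0124]
```

View pics/scene0.png

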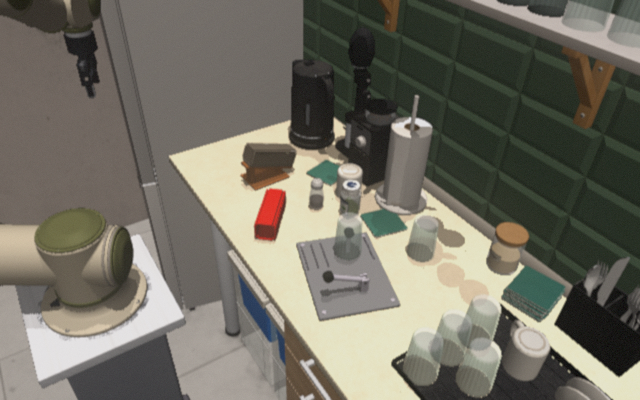

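View pics/top0.png

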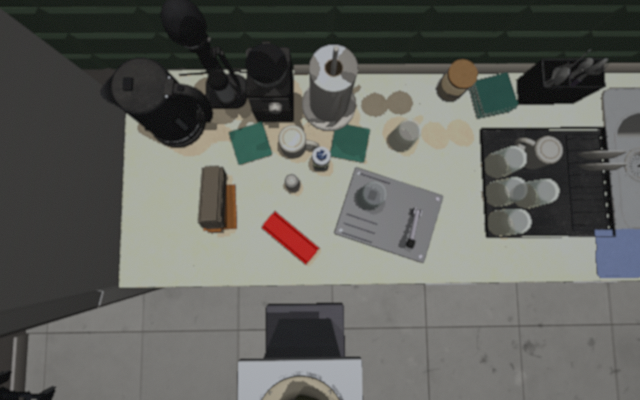

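Candidates for the beaker: the grey-brown block on the ramp (top 214,196; scene 270,157), the red block (top 290,237; scene 270,214; not meant), and the glasses in the rack. I choose the grey-brown one on the ramp. Close crops follow.

```bash
python3 - <<'E'
import cv2,numpy as np
s=cv2.imread("pics/scene0.png");t=cv2.imread("pics/top0.png")
c=lambda im,x,y,w,h,f:cv2.resize(im[y:y+h,x:x+w],None,fx=f,fy=f,interpolation=cv2.INTER_CUBIC)
cv2.imwrite("pics/c1.png",np.hstack([c(s,230,130,80,64,5),c(t,180,150,80,100,5)[:320]])) if 0 else None
cv2.imwrite("pics/ct_b.png",c(t,185,155,65,85,7));cv2.imwrite("pics/cs_b.png",c(s,230,130,80,65,8))
cv2.imwrite("pics/ct_s.png",c(t,325,160,125,105,6));cv2.imwrite("pics/cs_s.png",c(s,290,205,115,115,5))
E
```

```text
(no output)
```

View pics/ct_b.png

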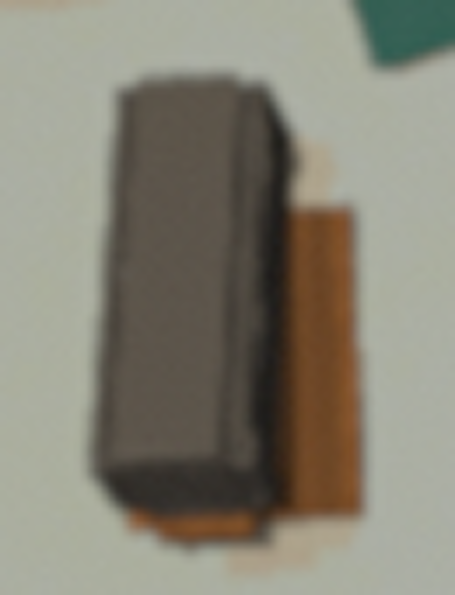

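View pics/cs_b.png

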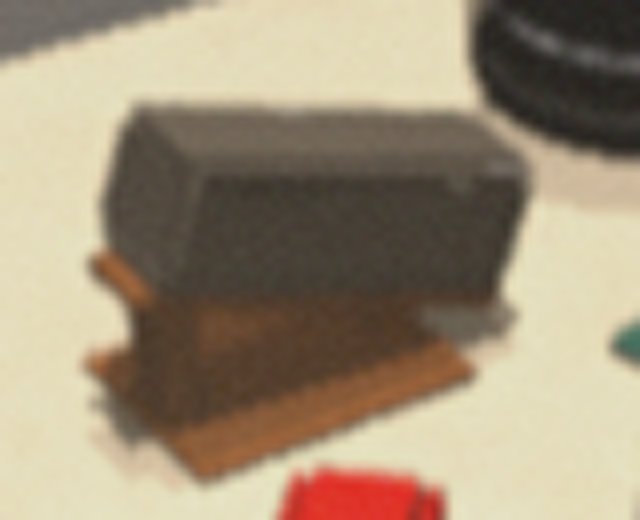

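View pics/ct_s.png

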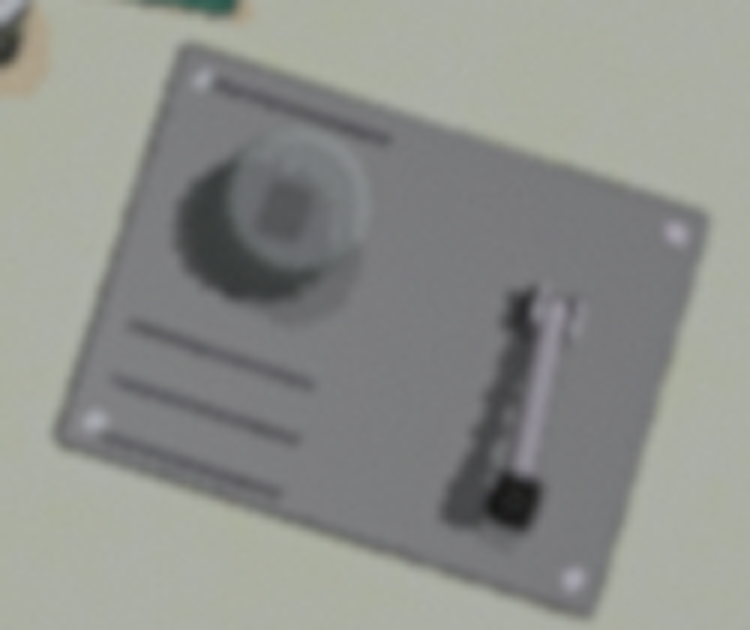

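View pics/cs_s.png

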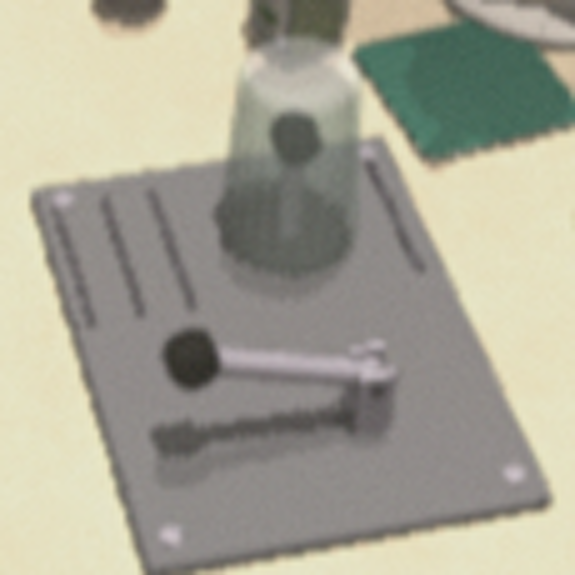

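```bash
cat > h.py <<'E'
import numpy as np,cv2
from scipy.optimize import least_squares
CAM={'scene':None,'top':None}
def cams():
    from rig import viewer
    return {n:viewer.get_image(n) for n in('scene','top')}
import pickle,os
def cal():
    if not os.path.exists('cal.pkl'):
        c=cams();pickle.dump({n:(np.array(c[n]['camera_matrix']),np.array(c[n]['R']),np.array(c[n]['t'])) for n in c},open('cal.pkl','wb'))
    return pickle.load(open('cal.pkl','rb'))
C=cal()
def proj(n,X):
    K,R,t=C[n];p=(np.atleast_2d(X)@R.T+t)@K.T;return p[:,:2]/p[:,2:]
def plane(n,uv,z):
    K,R,t=C[n];o=-R.T@t;d=np.linalg.inv(K)@np.append(uv,1);d=R.T@d;return o+d*(z-o[2])/d[2]
def tri(us,ut):
    P=[C[n][0]@np.c_[C[n][1],C[n][2]] for n in('scene','top')]
    X=cv2.triangulatePoints(P[0],P[1],np.float64(us).reshape(2,1),np.float64(ut).reshape(2,1));return (X[:3]/X[3]).ravel()
def crop(uv,off,f): return (np.array(uv,float)+.5)/f-.5+np.array(off)
E
python3 - <<'E'
from h import *
for n in C: print(n,'cam',-C[n][1].T@C[n][2])
T=crop([(187,45),(708,212),(590,615),(57,437)],(325,160),6)
S=crop([(35,190),(380,140),(548,500),(148,572)],(290,205),5)
# order in top: far-left, far-right, near-right, near-left ; scene: (35,190)=near-left,(380,140)=far-left,(548,500)=far-right,(148,572)=near-right
pt=np.array([plane('top',u,.01) for u in T]);ps=np.array([plane('scene',S[i],.01) for i in(1,2,3,0)])
print(pt.round(4).tolist());print(ps.round(4).tolist())
loc=np.array([(.095,.125),(.095,-.125),(-.095,-.125),(-.095,.125)])
def fit(P):
    f=lambda p:(loc@np.array([[np.cos(p[2]),np.sin(p[2])],[-np.sin(p[2]),np.cos(p[2])]])+p[:2]-P[:,:2]).ravel()
    r=least_squares(f,[.5,-.1,0]);return r.x,r.fun.reshape(-1,2).round(4).tolist()
for P in(pt,ps):
    x,r=fit(P);print(x.round(4),np.degrees(x[2]),r)
h=tri(crop((190,357),(290,205),5),crop((514,500),(325,160),6));print('head',h)
ht=plane('top',crop((514,500),(325,160),6),.04);hs=plane('scene',crop((190,357),(290,205),5),.04);print(ht,hs)
print('hinge top',plane('top',crop((558,310),(325,160),6),.04),'scene',plane('scene',crop((372,372),(290,205),5),.04))
print('tumbler top',plane('top',crop((300,197),(325,160),6),.114), 'base scene', plane('scene',crop((286,227),(290,205),5),.012))
# beaker
tb=crop([(97,468),(120,92),(240,460),(262,95)],(185,155),7)
sb=crop([(205,182),(135,112),(528,172),(470,112),(165,295),(105,215),(497,300)],(230,130),8)
def cor(p):
    c,s=np.cos(np.radians(20)),np.sin(np.radians(20));d=np.array([np.cos(p[2]),np.sin(p[2])])
    z=np.array([*(d*c),-s]);y=np.array([-d[1],d[0],0]);u=np.cross(z,y) # up
    return lambda a,b,e: np.array([p[0],p[1],.071])+.028*a*y+.028*b*u+.075*e*z
def f(p):
    k=cor(p);r=[]
    for uv,a in zip(tb,[(1,1,-1),(1,1,1),(-1,1,-1),(-1,1,1)]): r.append(proj('top',k(*a))[0]-uv)
    for uv,a in zip(sb,[(-1,1,-1),(1,1,-1),(-1,1,1),(1,1,1),(-1,-1,-1),(1,-1,-1),(-1,-1,1)]): r.append(proj('scene',k(*a))[0]-uv)
    return np.array(r).ravel()
r=least_squares(f,[.5,.25,0],loss='soft_l1');print(r.x,np.degrees(r.x[2]));print(f(r.x).reshape(-1,2).round(1).tolist())
E
```

```text
scene cam [-0.00696605 -0.90860887  0.89522613]
top cam [ 0.44951967 -0.03317929  1.06735597]
[[0.6483, -0.1546, 0.01], [0.5709, -0.3855, 0.01], [0.3939, -0.3257, 0.01], [0.474, -0.0936, 0.01]]
[[0.6431, -0.1593, 0.01], [0.5629, -0.3906, 0.01], [0.3894, -0.3301, 0.01], [0.471, -0.0983, 0.01]]
[ 0.5218 -0.2399 -0.329 ] -18.850001835910916 [[0.0038, 0.0023], [0.0004, -0.0033], [-0.0024, -0.0017], [-0.0017, 0.0027]]
[ 0.5166 -0.2446 -0.3368] -19.294792529159658 [[0.0045, 0.0013], [0.002, -0.0034], [-0.0037, -0.001], [-0.0028, 0.003]]
head [ 0.44356608 -0.27925166  0.06814996]
[ 0.44441429 -0.286766    0.04      ] [ 0.4582243  -0.25755057  0.04      ]
hinge top [ 0.52554547 -0.30871186  0.04      ] scene [ 0.52347255 -0.30851108  0.04      ]
tumbler top [ 0.56652049 -0.18670528  0.114     ] base scene [ 0.56267241 -0.18828053  0.012     ]
[0.56180039 0.20894724 0.05039256] 2.887280846145233
[[-0.9, 0.4], [-0.1, -0.8], [2.5, 0.1], [1.9, -2.5], [-0.3, -2.0], [-1.5, -2.2], [1.7, -0.6], [-1.3, -1.5], [-0.1, 1.7], [-2.3, 2.5], [0.4, 0.1]]
```

Confirmed: grey-brown square beaker, closed end towards the robot and high. The post is about 18° up, with its head at (0.444,-0.280,0.068). The seat is at about (0.525,-0.308) and the stand yaw is about -19°. The tool's x axis is already along the stand's y, so I'll move over the head.

jog_arm(dr=[[0,0,0],[0,0,0],[0,0,0],[0,0,0],[0,0,0],[0,0,0],[0,0,0],[0,0,0],[0,0,0],[0,0,0]], slide=[[-0.024,0.026,0],[-0.024,0.026,0],[-0.024,0.026,0],[-0.024,0.026,0],[-0.024,0.026,0],[-0.024,0.026,0],[-0.024,0.026,0],[-0.024,0.026,0],[-0.024,0.026,0],[-0.024,0.026,0]], gripper=[1,1,1,1,1,1,1,1,1,1], force=20)

```text
time_s: 1.2
position: [0.3492, 0.2036, 0.2088]
tool_rot: [[0.335, 0.942, 0.0], [0.942, -0.335, 0.0], [0.0, 0.0, -1.0]]
ft_force: [-0.2, 0.8, -1.3]
grip_width: 0.0854
```

jog_arm(dr=[[0,0,0],[0,0,0],[0,0,0],[0,0,0],[0,0,0],[0,0,0],[0,0,0],[0,0,0],[0,0,0],[0,0,0]], slide=[[-0.021,0.015,0],[-0.021,0.015,0],[-0.021,0.015,0],[-0.021,0.015,0],[-0.021,0.015,0],[-0.021,0.015,0],[-0.021,0.015,0],[-0.021,0.015,0],[-0.021,0.015,0],[-0.021,0.015,0]], gripper=[0,0,0,0,0,0,0,0,0,0])

```text
time_s: 2.2
position: [0.4199, -0.0443, 0.2087]
tool_rot: [[0.335, 0.942, -0.0], [0.942, -0.335, 0.0], [-0.0, -0.0, -1.0]]
ft_force: [0.1, 0.7, 0.8]
grip_width: 0.0428
```

```bash
cat >> h.py <<'E'
from scipy.spatial.transform import Rotation as Ro
def show():
    from rig import observe
    s=observe();print('t',s['time_s'],'q',np.round(s['q'],1),'p',np.round(s['position'],4),'F',np.round(s['ft_force'],1),'M',np.round(s['wrist_torque'],2),'w',round(s['grip_width'],4));print(np.round(s['tool_rot'],3).tolist())
    open('log.txt','a').write(repr((list(s['q']),list(s['position']),np.array(s['tool_rot']).tolist()))+'\n');return s
def go(s,p,R,n=10,path=None):
    p0=np.array(s['position']);R0=np.array(s['tool_rot']);R=R0 if R is None else np.array(R)
    rv=Ro.from_matrix(R0.T@R).as_rotvec();d=np.array(p)-p0
    print('total turn deg',np.degrees(np.linalg.norm(rv)).round(1),'dist',np.linalg.norm(d).round(3))
    print('dr',(rv/n).round(4).tolist());print('slide',[(Ro.from_rotvec(rv*i/n).as_matrix().T@R0.T@d/n).round(4).tolist() for i in range(n)])
E
python3 - <<'E'
from h import *
s=show();go(s,(.4436,-.280,.15),None)
import math
a=math.radians(-19.1);go(s,(.4436,-.280,.15),np.array([[-math.sin(a),math.cos(a),0],[math.cos(a),math.sin(a),0],[0,0,-1]]))
E
```

```text
t 2.2 q [-22.2   8.9  92.8  -0.   78.3 -92.6] p [ 0.4199 -0.0443  0.2087] F [0.1 0.7 0.8] M [ 0.02  0.01 -0.03] w 0.0428
[[0.335, 0.942, -0.0], [0.942, -0.335, 0.0], [-0.0, -0.0, -1.0]]
total turn deg 0.0 dist 0.244
dr [0.0, 0.0, 0.0]
slide [[-0.0214, 0.0101, 0.0059], [-0.0214, 0.0101, 0.0059], [-0.0214, 0.0101, 0.0059], [-0.0214, 0.0101, 0.0059], [-0.0214, 0.0101, 0.0059], [-0.0214, 0.0101, 0.0059], [-0.0214, 0.0101, 0.0059], [-0.0214, 0.0101, 0.0059], [-0.0214, 0.0101, 0.0059], [-0.0214, 0.0101, 0.0059]]
total turn deg 0.5 dist 0.244
dr [-0.0, 0.0, -0.0009]
slide [[-0.0214, 0.0101, 0.0059], [-0.0214, 0.0101, 0.0059], [-0.0214, 0.0101, 0.0059], [-0.0214, 0.0101, 0.0059], [-0.0214, 0.0101, 0.0059], [-0.0215, 0.01, 0.0059], [-0.0215, 0.01, 0.0059], [-0.0215, 0.01, 0.0059], [-0.0215, 0.01, 0.0059], [-0.0215, 0.01, 0.0059]]
```

jog_arm(dr=[[0,0,0],[0,0,0],[0,0,0],[0,0,0],[0,0,0],[0,0,0],[0,0,0],[0,0,0],[0,0,0],[0,0,0]], slide=[[-0.0238,0.0112,0.0066],[-0.0238,0.0112,0.0066],[-0.0238,0.0112,0.0066],[-0.0238,0.0112,0.0066],[-0.0238,0.0112,0.0066],[-0.0238,0.0112,0.0066],[-0.0238,0.0112,0.0066],[-0.0238,0.0112,0.0066],[-0.0238,0.0112,0.0066],[0,0,0]], gripper=[0.2,0.2,0.2,0.2,0.2,0.2,0.2,0.2,0.2,0.2])

```text
time_s: 3.2
position: [0.4428, -0.2812, 0.1481]
tool_rot: [[0.338, 0.941, -0.001], [0.941, -0.338, 0.0], [0.0, -0.001, -1.0]]
ft_force: [0.3, -0.4, -0.3]
grip_width: 0.0513
```

```bash
python3 - <<'E'
from h import *
s=show();c=cams()
cr=lambda im,x,y,w,h,f:cv2.resize(im[y:y+h,x:x+w],None,fx=f,fy=f,interpolation=cv2.INTER_CUBIC)
cv2.imwrite('pics/a.png',np.hstack([cr(c['scene']['pixels'],280,160,130,160,3),cr(c['top']['pixels'],325,140,130,160,3)]))
# full visual: arm occlusion ok
E
```

```text
t 3.2 q [ -45.4   22.4   84.2   -0.    73.5 -115.6] p [ 0.4428 -0.2812  0.1481] F [ 0.3 -0.4 -0.3] M [ 0.1  -0.02 -0.03] w 0.0513
[[0.338, 0.941, -0.001], [0.941, -0.338, 0.0], [0.0, -0.001, -1.0]]
```

View pics/a.png

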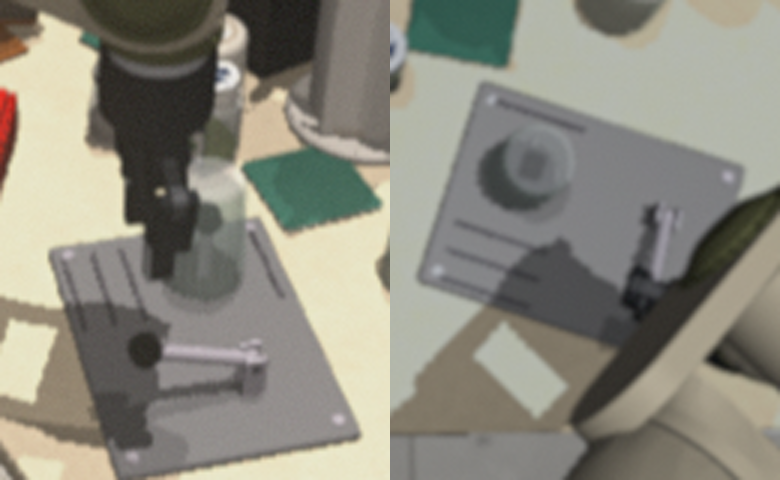

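jog_arm(dr=[[0,0,0],[0,0,0],[0,0,0],[0,0,0],[0,0,0],[0,0,0],[0,0,0],[0,0,0],[0,0,0],[0,0,0]], slide=[[0,0,0.009],[0,0,0.009],[0,0,0.009],[0,0,0.009],[0,0,0.009],[0,0,0.009],[0,0,0.009],[0,0,0.009],[0,0,0.009],[0,0,0.005]], gripper=[0.2,0.2,0.2,0.2,0.2,0.2,0.2,0.2,0.2,0.2])

```text
time_s: 4.3
position: [0.4428, -0.2787, 0.0624]
tool_rot: [[0.335, 0.942, -0.001], [0.942, -0.335, 0.001], [0.0, -0.001, -1.0]]
ft_force: [-0.3, 0.5, -0.3]
grip_width: 0.0512
```

```bash
python3 - <<'E'
from h import *
s=show();c=cams()
cr=lambda im,x,y,w,h,f:cv2.resize(im[y:y+h,x:x+w],None,fx=f,fy=f,interpolation=cv2.INTER_CUBIC)
cv2.imwrite('pics/b.png',cr(c['scene']['pixels'],290,190,120,120,5))
E
```

```text
t 4.3 q [ -45.2   28.2   91.     0.    60.9 -115.6] p [ 0.4428 -0.2787  0.0624] F [-0.3  0.5 -0.3] M [0.05 0.02 0.02] w 0.0512
[[0.335, 0.942, -0.001], [0.942, -0.335, 0.001], [0.0, -0.001, -1.0]]
```

View pics/b.png

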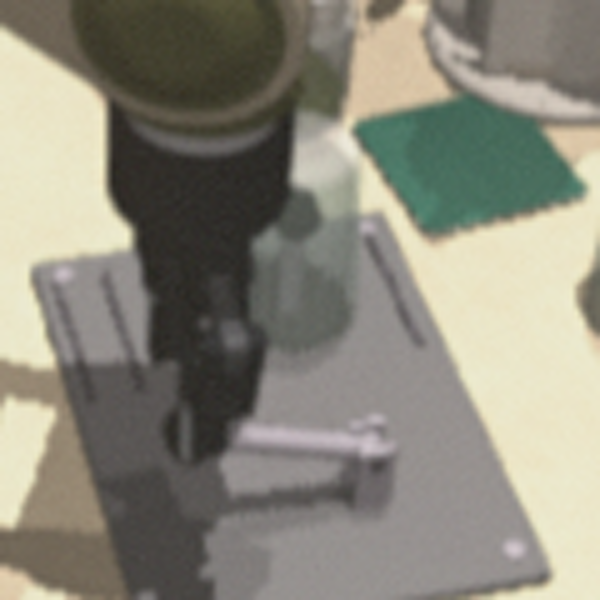

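Fingers straddle the head (crop 200,435) and the rod emerges to the hinge at (370,440). Close gently.

jog_arm(dr=[[0,0,0],[0,0,0],[0,0,0],[0,0,0],[0,0,0],[0,0,0],[0,0,0],[0,0,0],[0,0,0],[0,0,0]], slide=[[0,0,0],[0,0,0],[0,0,0],[0,0,0],[0,0,0],[0,0,0],[0,0,0],[0,0,0],[0,0,0],[0,0,0]], gripper=[0,-0.3,-0.5,-1,-1,-1,-1,-1,-1,-1], force=20)

```text
time_s: 5.4
position: [0.443, -0.2788, 0.0633]
tool_rot: [[0.335, 0.942, -0.0], [0.942, -0.335, 0.0], [0.0, -0.0, -1.0]]
ft_force: [-0.2, -0.5, 0.8]
grip_width: -0.0
```

```bash
python3 - <<'E'
from h import *
s=show()
# arc: current angle from grasp pt height
th0=np.arcsin((s['position'][2]+.008-.04)/.09);print('th0',np.degrees(th0))
th0=np.radians(18)
p0=np.array(s['position']);R=np.array(s['tool_rot']);d=np.array([.945,-.327,0])
ths=np.linspace(th0,np.radians(92),21)
pts=np.array([p0+.09*((np.cos(th0)-np.cos(t))*d+(np.sin(t)-np.sin(th0))*np.array([0,0,1])) for t in ths])
print((np.diff(pts,axis=0)@R).round(4).tolist(),pts[-1])
E
```

```text
t 5.4 q [ -45.2   28.1   90.9    0.    61.  -115.6] p [ 0.443  -0.2788  0.0633] F [-0.2 -0.5  0.8] M [ 0.03  0.03 -0.02] w -0.0
[[0.335, 0.942, -0.0], [0.942, -0.335, 0.0], [0.0, -0.0, -1.0]]
th0 20.373225770532034
[[0.0, 0.002, -0.0055], [0.0, 0.0023, -0.0053], [0.0, 0.0027, -0.0052], [0.0, 0.003, -0.005], [0.0, 0.0033, -0.0048], [0.0, 0.0036, -0.0046], [0.0, 0.0039, -0.0043], [0.0, 0.0042, -0.0041], [0.0, 0.0044, -0.0038], [0.0, 0.0046, -0.0035], [0.0, 0.0049, -0.0032], [0.0, 0.0051, -0.0029], [0.0, 0.0052, -0.0025], [0.0, 0.0054, -0.0022], [0.0, 0.0055, -0.0018], [0.0, 0.0056, -0.0015], [0.0, 0.0057, -0.0011], [0.0, 0.0058, -0.0007], [0.0001, 0.0058, -0.0004], [0.0001, 0.0058, 0.0]] [ 0.5268121  -0.30781538  0.12546571]
```

Closed on nothing: look.

```bash
python3 - <<'E'
from h import *
s=show();c=cams()
cr=lambda im,x,y,w,h,f:cv2.resize(im[y:y+h,x:x+w],None,fx=f,fy=f,interpolation=cv2.INTER_CUBIC)
cv2.imwrite('pics/d.png',np.hstack([cr(c['scene']['pixels'],300,230,80,80,5),cr(c['top']['pixels'],380,190,80,80,5)]))
p=np.array(s['position']);print(proj('scene',[p+[0,0,-.011],p+[0,0,.008]]),proj('top',[p]))
E
```

```text
t 5.4 q [ -45.2   28.1   90.9    0.    61.  -115.6] p [ 0.443  -0.2788  0.0633] F [-0.2 -0.5  0.8] M [ 0.03  0.03 -0.02] w -0.0
[[0.335, 0.942, -0.0], [0.942, -0.335, 0.0], [0.0, -0.0, -1.0]]
[[327.34350326 280.8487689 ]
 [327.61733971 274.94247913]] [[409.39378476 243.55861079]]
```

View pics/d.png

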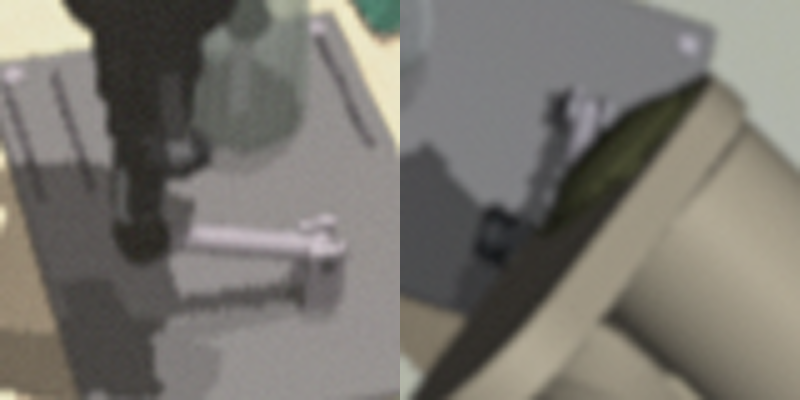

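```bash
python3 - <<'E'
from h import *
s=show();c=cams()
im=c['scene']['pixels'][235:305,300:370];im=cv2.resize(im,None,fx=8,fy=8,interpolation=cv2.INTER_CUBIC)
im=(255*(im/255.)**.45).astype('uint8')
o=cv2.imread('pics/b.png')[200:500,50:450];o=(255*(o/255.)**.45).astype('uint8')
cv2.imwrite('pics/e.png',im);cv2.imwrite('pics/e2.png',cv2.resize(o,None,fx=1.6,fy=1.6))
R=np.array(s['tool_rot']);p=np.array(s['position'])
for dz in(.011,-.008,-.03): print(dz,(proj('scene',p+R@[0,0,dz])-[300,235])*8)
for dx in(-.0256,.0256): print((proj('scene',np.array([.4428,-.2787,.0624])+R@[dx,0,.011])-[290,190])*5)
E
```

```text
t 5.5 q [ -45.2   28.1   90.9   -0.    61.  -115.6] p [ 0.443  -0.2788  0.0633] F [1.  0.  0.1] M [ 0.   -0.01  0.03] w 0.0002
[[0.335, 0.942, 0.0], [0.942, -0.335, -0.0], [-0.0, 0.0, -1.0]]
0.011 [[218.80466476 366.86141688]]
-0.008 [[220.99472419 319.60991919]]
-0.03 [[223.5893949  263.62875485]]
[[200.37441114 498.4405241 ]]
[[172.57392908 414.35003144]]
```

View pics/e.png

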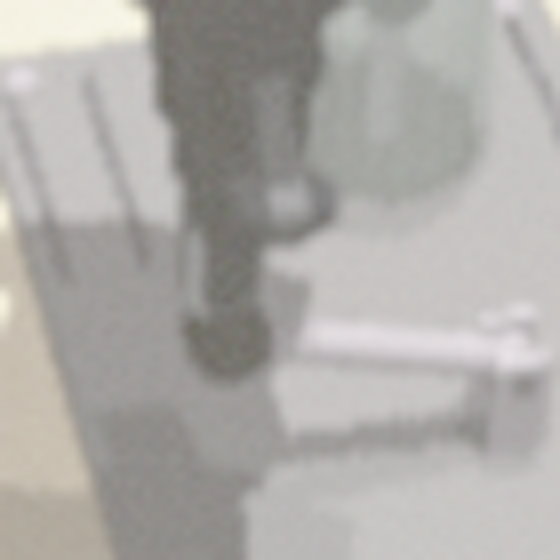

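View pics/e2.png

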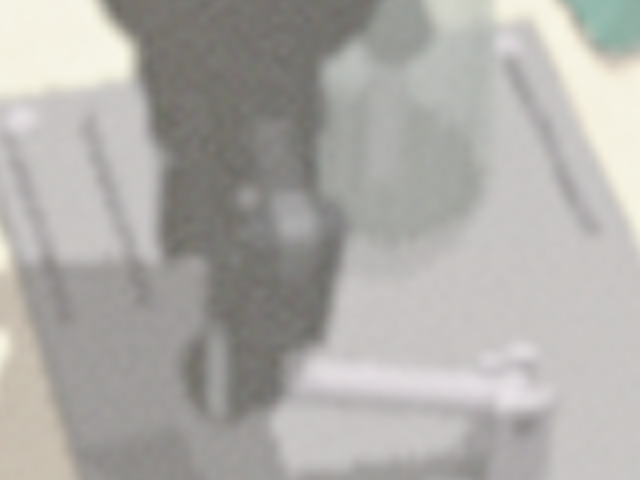

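```bash
python3 - <<'E'
from h import *
p=np.array([.4428,-.2812,.1481]);R=np.array([[.338,.941,0],[.941,-.338,0],[0,0,-1]])
for dx in(-.0256,.0256):
  for dz in(.011,0,-.011): print(dx,dz,(proj('scene',p+R@[dx,0,dz])-[280,160])*3)
a=cv2.imread('pics/a.png')[150:400,60:320];a=(255*(a/255.)**.45).astype('uint8');cv2.imwrite('pics/a2.png',cv2.resize(a,None,fx=2.4,fy=2.4))
E
```

```text
-0.0256 0.011 [[156.46107276 308.13474585]]
-0.0256 0 [[157.06248875 296.84531852]]
-0.0256 -0.011 [[157.67183542 285.40702108]]
0.0256 0.011 [[138.9332079  257.98040198]]
0.0256 0 [[139.40244713 246.77709015]]
0.0256 -0.011 [[139.87765184 235.43134982]]
```

View pics/a2.png

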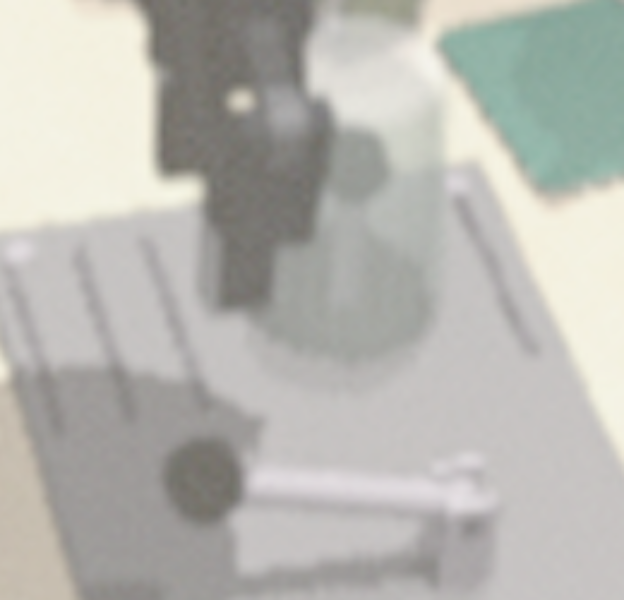

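```bash
python3 - <<'E'
from h import *
s=show();c=cams()
im=c['scene']['pixels'][170:310,280:400].copy();f=5
im=cv2.resize(im,None,fx=f,fy=f,interpolation=cv2.INTER_CUBIC)[:600]
im=(255*(im/255.)**.5).astype('uint8')
R=np.array(s['tool_rot']);p=np.array(s['position'])
Q=lambda X:tuple(((proj('scene',X)[0]-[280,170])*f).astype(int))
for a in(-1,1):
  for b in(-1,1): cv2.circle(im,Q(p+R@[a*.038,b*.0425,-.062]),4,(0,0,255),-1)
for dz in(.011,0,-.008,-.03,-.062): cv2.circle(im,Q(p+R@[0,0,dz]),3,(0,255,0),-1)
cv2.circle(im,Q([.4436,-.2793,.068]),4,(255,0,0),-1);cv2.circle(im,Q([.5245,-.3086,.04]),4,(255,0,0),-1)
cv2.imwrite('pics/f.png',im)
E
```

```text
t 5.6 q [ -45.2   28.1   90.9    0.    61.  -115.6] p [ 0.443  -0.2788  0.0633] F [-0.1  0.1  0.1] M [ 0.01 -0.    0.04] w 0.0002
[[0.335, 0.942, -0.0], [0.942, -0.335, 0.0], [0.0, -0.0, -1.0]]
```

View pics/f.png

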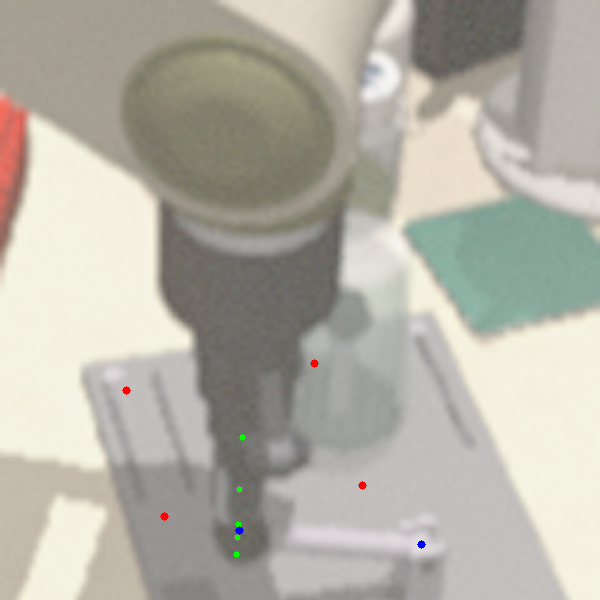

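```bash
python3 - <<'E'
from h import *
for z in(0,.1): print(z,proj('scene',[0,0,z]),proj('top',[0,0,z]))
s=show();c=cams()
im=c['top']['pixels'][130:400,240:500].copy();f=2.2
p=np.array(s['position'])
im=cv2.resize(im,None,fx=f,fy=f,interpolation=cv2.INTER_CUBIC);im=(255*(im/255.)**.5).astype('uint8')
for X,col in(((p),(0,255,0)),(p+[0,0,.3],(0,255,255)),([0,0,0],(0,0,255)),([0,0,.1],(0,0,255))):
    cv2.circle(im,tuple(((proj('top',X)[0]-[240,130])*f).astype(int)),3,col,-1)
b=cv2.resize(c['scene']['pixels'],None,fx=1,fy=1)
for X,col in((p,(0,255,0)),([0,0,0],(0,0,255)),([0,0,.1],(0,0,255))): cv2.circle(b,tuple(proj('scene',X)[0].astype(int)),3,col,-1)
cv2.imwrite('pics/g.png',im);cv2.imwrite('pics/g2.png',b)
E
```

```text
0 [[ 96.24722506 294.9089921 ]] [[299.81601172 420.68014193]]
0.1 [[ 84.50420877 263.88909428]] [[298.5697056  440.13663082]]
t 5.7 q [ -45.2   28.1   90.9   -0.    61.  -115.6] p [ 0.443  -0.2788  0.0633] F [-0.1 -0.2  0.1] M [ 0.02 -0.01  0.  ] w -0.0001
[[0.335, 0.942, -0.0], [0.942, -0.335, -0.0], [-0.0, -0.0, -1.0]]
```

View pics/g.png

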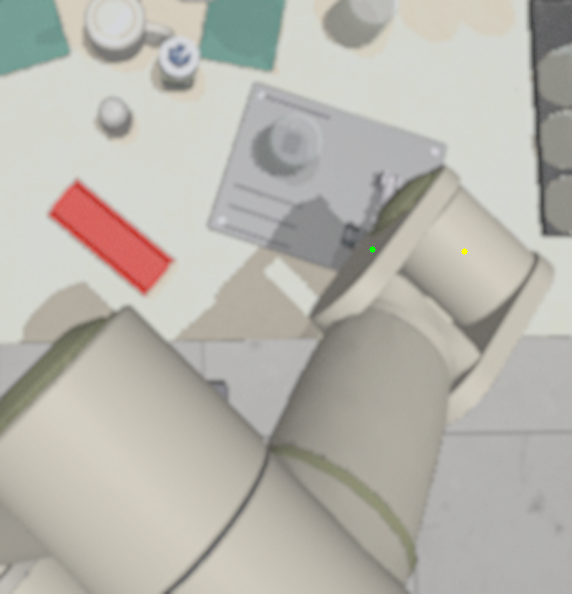

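View pics/g2.png

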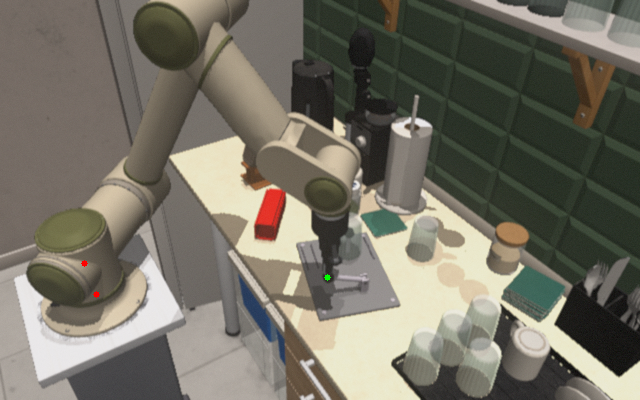

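```bash
python3 - <<'E'
from h import *
o=cv2.imread('pics/scene0.png')[0:130,20:170];f=5
o=cv2.resize(o,None,fx=f,fy=f,interpolation=cv2.INTER_CUBIC)[:600];o=(255*(o/255.)**.45).astype('uint8')
p=np.array([.1842,.5179,.2081]);R=np.array([[.3351,.9422,0],[.9422,-.3351,0],[0,0,-1]])
Q=lambda X:tuple(((proj('scene',X)[0]-[20,0])*f).astype(int))
for dx in(-.043,0,.043):
  for dz in(.011,-.008,-.062): cv2.circle(o,Q(p+R@[dx,0,dz]),4,(0,255,0) if dx==0 else (0,0,255),-1)
for b in(-.043,.043): cv2.circle(o,Q(p+R@[0,b,-.062]),4,(255,0,0),-1)
cv2.imwrite('pics/h.png',o)
E
```

```text
(no output)
```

View pics/h.png

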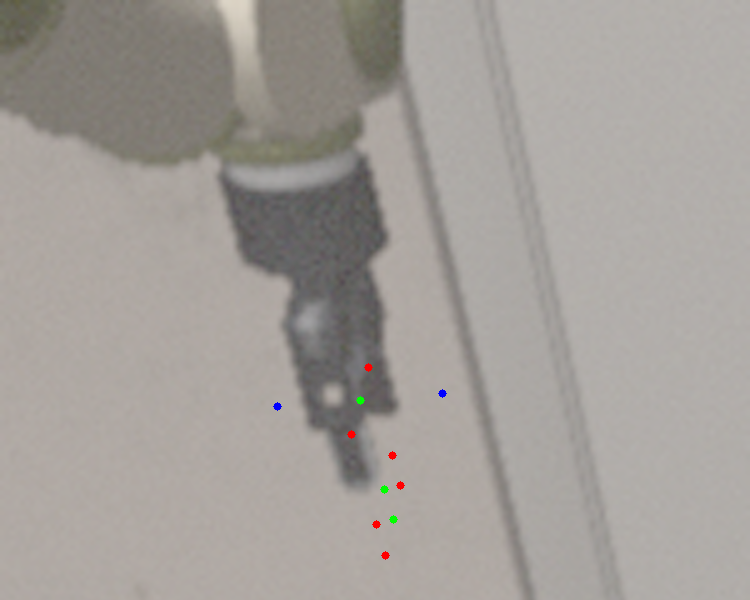

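The gripper closed on air. In both scene views the fingertips sit about 8 px, or about 27 mm, higher than predicted. The tips are probably just above the head, so I reopen, descend 25 mm (still clear of the plate) and close again.

jog_arm(dr=[[0,0,0],[0,0,0],[0,0,0],[0,0,0],[0,0,0],[0,0,0],[0,0,0],[0,0,0],[0,0,0],[0,0,0]], slide=[[0,0,0],[0,0,0],[0,0,0],[0,0,0],[0,0,0.005],[0,0,0.005],[0,0,0.005],[0,0,0.005],[0,0,0.005],[0,0,0]], gripper=[0.2,0.2,0.2,0.2,0.2,0.2,0.2,0.2,0.2,0.2])

```text
time_s: 6.8
position: [0.4427, -0.2786, 0.0375]
tool_rot: [[0.335, 0.942, -0.001], [0.942, -0.335, 0.001], [0.001, -0.001, -1.0]]
ft_force: [-0.1, 0.0, -0.6]
grip_width: 0.0511
```

```bash
python3 - <<'E'
from h import *
s=show();c=cams()
im=c['scene']['pixels'][235:305,300:370];im=cv2.resize(im,None,fx=8,fy=8,interpolation=cv2.INTER_CUBIC)
im=(255*(im/255.)**.45).astype('uint8')
cv2.imwrite('pics/i.png',im)
E
```

```text
t 6.8 q [ -45.2   30.3   92.5   -0.    57.3 -115.6] p [ 0.4427 -0.2786  0.0375] F [-0.1  0.  -0.6] M [-0.02  0.01 -0.04] w 0.0511
[[0.335, 0.942, -0.001], [0.942, -0.335, 0.001], [0.001, -0.001, -1.0]]
```

View pics/i.png

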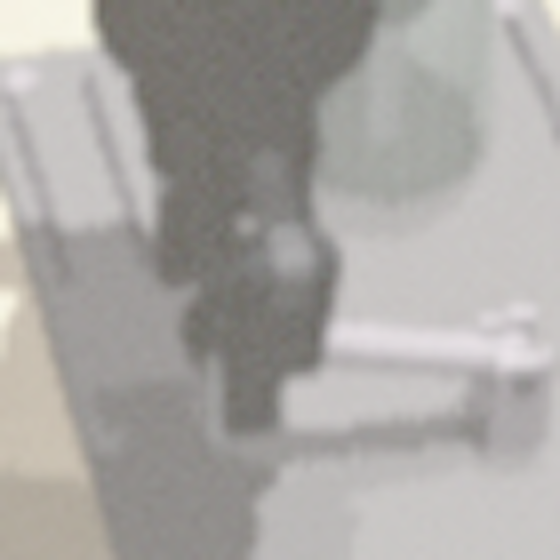

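jog_arm(dr=[[0,0,0],[0,0,0],[0,0,0],[0,0,0],[0,0,0],[0,0,0],[0,0,0],[0,0,0],[0,0,0],[0,0,0]], slide=[[0,0,0],[0,0,0],[0,0,0],[0,0,0],[0,0,0],[0,0,0],[0,0,0],[0,0,0],[0,0,0],[0,0,0]], gripper=[0,-0.3,-0.5,-1,-1,-1,-1,-1,-1,-1], force=20)

```text
time_s: 7.9
position: [0.443, -0.2786, 0.0383]
tool_rot: [[0.335, 0.942, 0.0], [0.942, -0.335, 0.0], [0.0, -0.0, -1.0]]
ft_force: [0.3, 4.6, 3.6]
grip_width: 0.0174
```

```bash
python3 - <<'E'
from h import *
s=show();c=cams()
im=c['scene']['pixels'][235:305,300:370];im=cv2.resize(im,None,fx=8,fy=8,interpolation=cv2.INTER_CUBIC)
im=(255*(im/255.)**.45).astype('uint8')
cv2.imwrite('pics/j.png',im)
E
```

```text
t 7.9 q [ -45.2   30.2   92.4    0.    57.4 -115.6] p [ 0.443  -0.2786  0.0383] F [0.3 4.6 3.6] M [ 0.72 -0.24  0.2 ] w 0.0174
[[0.335, 0.942, 0.0], [0.942, -0.335, 0.0], [0.0, -0.0, -1.0]]
```

View pics/j.png

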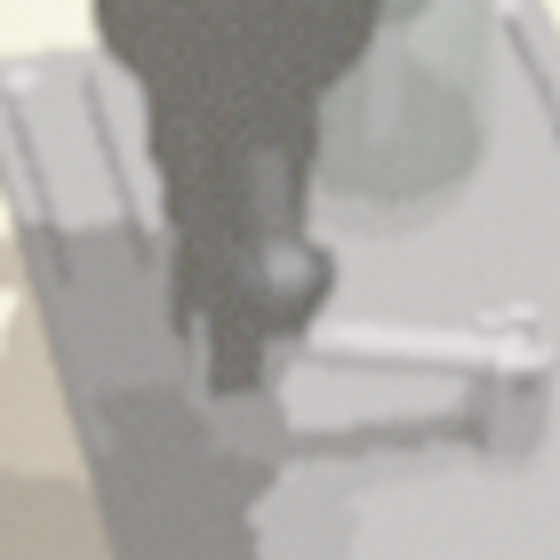

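Gripped the head at 17.4 mm. Now swing along the arc.

jog_arm(dr=[[0,0,0],[0,0,0],[0,0,0],[0,0,0],[0,0,0],[0,0,0],[0,0,0],[0,0,0],[0,0,0],[0,0,0]], slide=[[0,0.002,-0.0055],[0,0.0023,-0.0053],[0,0.0027,-0.0052],[0,0.003,-0.005],[0,0.0033,-0.0048],[0,0.0036,-0.0046],[0,0.0039,-0.0043],[0,0.0042,-0.0041],[0,0.0044,-0.0038],[0,0.0046,-0.0035]], gripper=[-1,-1,-1,-1,-1,-1,-1,-1,-1,-1])

```text
time_s: 9.0
position: [0.4745, -0.2895, 0.0841]
tool_rot: [[0.335, 0.942, -0.002], [0.942, -0.335, 0.002], [0.001, -0.003, -1.0]]
ft_force: [2.0, 4.4, -7.7]
grip_width: 0.0173
```

```bash
python3 - <<'E'
from h import *
s=show();c=cams()
im=c['scene']['pixels'][215:305,300:390];im=cv2.resize(im,None,fx=6,fy=6,interpolation=cv2.INTER_CUBIC)
im=(255*(im/255.)**.45).astype('uint8')
cv2.imwrite('pics/k.png',im)
E
```

```text
t 9.0 q [ -43.6   29.4   84.1    0.    66.7 -114. ] p [ 0.4745 -0.2895  0.0841] F [ 2.   4.4 -7.7] M [0.85 0.06 0.15] w 0.0173
[[0.335, 0.942, -0.002], [0.942, -0.335, 0.002], [0.001, -0.003, -1.0]]
```

View pics/k.png

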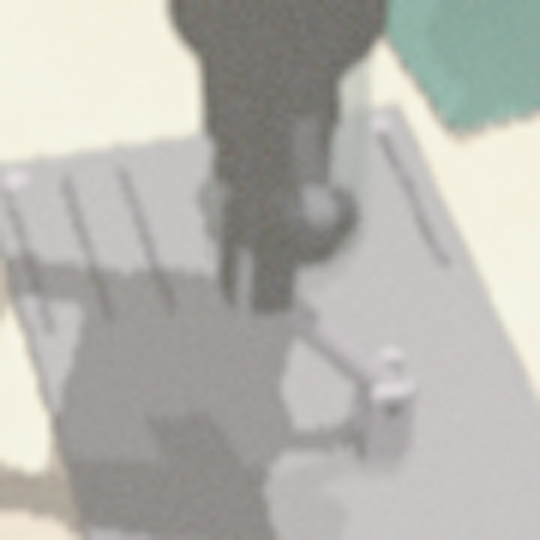

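jog_arm(dr=[[0,0,0],[0,0,0],[0,0,0],[0,0,0],[0,0,0],[0,0,0],[0,0,0],[0,0,0],[0,0,0],[0,0,0]], slide=[[0,0.0049,-0.0032],[0,0.0051,-0.0029],[0,0.0052,-0.0025],[0,0.0054,-0.0022],[0,0.0055,-0.0018],[0,0.0056,-0.0015],[0,0.0057,-0.0011],[0,0.0055,-0.0007],[0,0.005,-0.0004],[0,0.004,0]], gripper=[-1,-1,-1,-1,-1,-1,-1,-1,-1,-1])

```text
time_s: 10.1
position: [0.5236, -0.3065, 0.1015]
tool_rot: [[0.335, 0.942, -0.001], [0.942, -0.335, 0.002], [0.002, -0.002, -1.0]]
ft_force: [-2.9, 8.6, 3.5]
grip_width: 0.0174
```

```bash
python3 - <<'E'
from h import *
s=show();c=cams()
im=c['scene']['pixels'][215:305,310:400];im=cv2.resize(im,None,fx=6,fy=6,interpolation=cv2.INTER_CUBIC)
im=(255*(im/255.)**.45).astype('uint8')
cv2.imwrite('pics/l.png',im)
E
```

```text
t 10.1 q [ -41.5   32.7   74.2    0.    73.3 -112. ] p [ 0.5236 -0.3065  0.1015] F [-2.9  8.6  3.5] M [ 1.62  0.5  -0.01] w 0.0174
[[0.335, 0.942, -0.001], [0.942, -0.335, 0.002], [0.002, -0.002, -1.0]]
```

View pics/l.png

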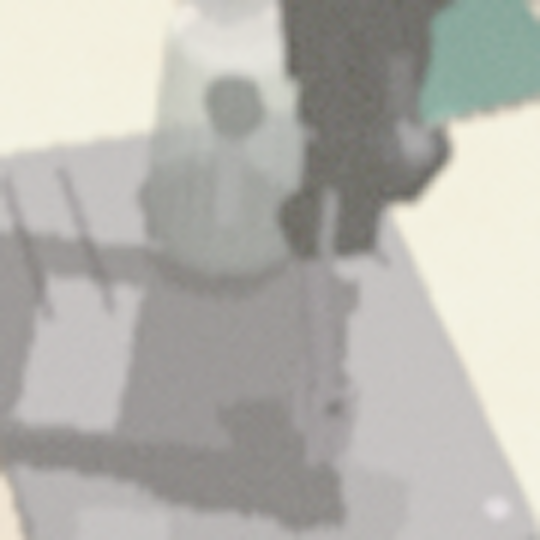

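jog_arm(dr=[[0,0,0],[0,0,0],[0,0,0],[0,0,0],[0,0,0],[0,0,0],[0,0,0],[0,0,0],[0,0,0],[0,0,0]], slide=[[0,0.002,0],[0,0.002,0],[0,0.002,0],[0,0.002,0],[0,0,0],[0,0,0],[0,0,0],[0,0,0],[0,0,0],[0,0,0]], gripper=[-1,-1,-1,-1,-1,-1,-1,-1,-1,-1])

```text
time_s: 11.2
position: [0.5313, -0.3092, 0.1015]
tool_rot: [[0.335, 0.942, -0.0], [0.942, -0.335, 0.002], [0.002, -0.001, -1.0]]
ft_force: [-0.1, 9.4, 1.6]
grip_width: 0.0174
```

```bash
python3 - <<'E'
from h import *
s=show();print(np.array(s['tool_rot']).T@s['ft_force'])
E
```

```text
t 11.2 q [-4.120e+01  3.340e+01  7.280e+01  1.000e-01  7.390e+01 -1.117e+02] p [ 0.5313 -0.3092  0.1015] F [-0.1  9.4  1.6] M [ 1.53  0.17 -0.05] w 0.0174
[[0.335, 0.942, -0.0], [0.942, -0.335, 0.002], [0.002, -0.001, -1.0]]
[ 8.82451784 -3.23733628 -1.62252246]
```

jog_arm(dr=[[0,0,0],[0,0,0],[0,0,0],[0,0,0],[0,0,0],[0,0,0],[0,0,0],[0,0,0],[0,0,0],[0,0,0]], slide=[[0,0.002,0],[0,0.002,0],[0,0.002,0],[0,0,0],[0,0,0],[0,0,0],[0,0,0],[0,0,0],[0,0,0],[0,0,0]], gripper=[-1,-1,-1,-1,-1,-1,-1,-1,-1,-1])

```text
time_s: 12.2
position: [0.5364, -0.3109, 0.1012]
tool_rot: [[0.335, 0.942, -0.002], [0.942, -0.335, 0.003], [0.002, -0.003, -1.0]]
ft_force: [-2.0, 9.8, 0.9]
grip_width: 0.0175
```

```bash
python3 - <<'E'
from h import *
s=show();print(np.array(s['tool_rot']).T@s['ft_force'])
c=cams()
im=c['scene']['pixels'][215:305,310:400];im=cv2.resize(im,None,fx=6,fy=6,interpolation=cv2.INTER_CUBIC)
im=(255*(im/255.)**.45).astype('uint8')
for z in np.linspace(.01,.13,7): cv2.circle(im,tuple(((proj('scene',[.5245,-.3086,z])[0]-[310,215])*6).astype(int)),2,(0,0,255),-1)
cv2.imwrite('pics/m.png',im)
E
```

```text
t 12.2 q [ -41.    34.    71.8    0.    74.5 -111.5] p [ 0.5364 -0.3109  0.1012] F [-2.   9.8  0.9] M [1.57 0.58 0.  ] w 0.0175
[[0.335, 0.942, -0.002], [0.942, -0.335, 0.003], [0.002, -0.003, -1.0]]
[ 8.54606701 -5.14082008 -0.9135136 ]
```

View pics/m.png

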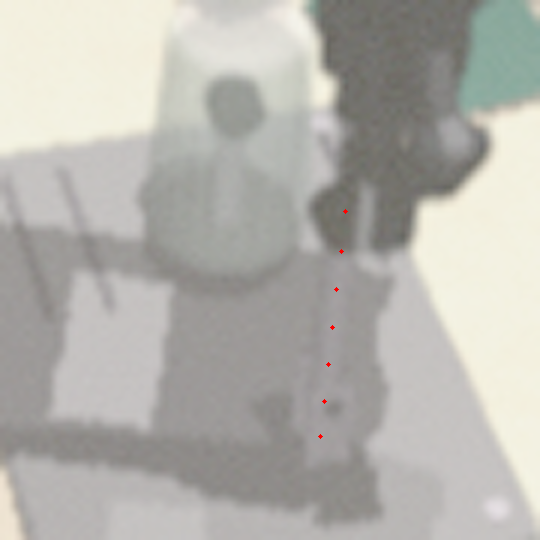

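jog_arm(dr=[[0,0,0],[0,0,0],[0,0,0],[0,0,0],[0,0,0],[0,0,0],[0,0,0],[0,0,0],[0,0,0],[0,0,0]], slide=[[0,0.002,0],[0,0.002,0],[0,0.001,0],[0,0,0],[0,0,0],[0,0,0],[0,0,0],[0,0,0],[0,0,0],[0,0,0]], gripper=[-1,-1,-1,-1,-1,-1,-1,-1,-1,-1])

```text
time_s: 13.3
position: [0.5368, -0.3109, 0.1009]
tool_rot: [[0.335, 0.942, -0.013], [0.942, -0.335, 0.007], [0.003, -0.014, -1.0]]
ft_force: [-23.0, 16.2, 10.9]
grip_width: 0.0173
```

```bash
python3 - <<'E'
from h import *
s=show();print(np.array(s['tool_rot']).T@s['ft_force'])
c=cams()
im=c['scene']['pixels'][215:305,310:400];im=cv2.resize(im,None,fx=6,fy=6,interpolation=cv2.INTER_CUBIC)
im=(255*(im/255.)**.45).astype('uint8')
cv2.imwrite('pics/n.png',im)
E
```

```text
t 13.3 q [ -40.9   34.3   71.2   -0.2   75.4 -111.3] p [ 0.5368 -0.3109  0.1009] F [-23.   16.2  10.9] M [2.6  3.91 0.03] w 0.0173
[[0.335, 0.942, -0.013], [0.942, -0.335, 0.007], [0.003, -0.014, -1.0]]
[  7.59810365 -27.2860532  -10.44793562]
```

View pics/n.png

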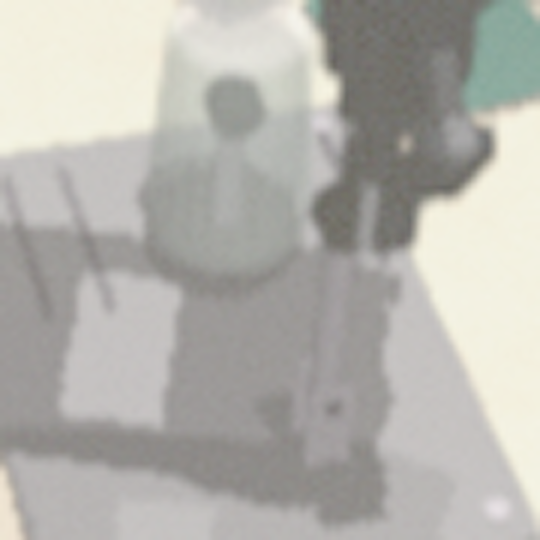

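Stop reached: resistance jumped from 5 to 27 N with no further travel. Ease off, release and retract.

jog_arm(dr=[[0,0,0],[0,0,0],[0,0,0],[0,0,0],[0,0,0],[0,0,0],[0,0,0],[0,0,0],[0,0,0],[0,0,0]], slide=[[0,-0.002,0],[0,-0.001,0],[0,0,0],[0,0,0],[0,0,0],[0,0,0],[0,0,-0.02],[0,0,-0.03],[0,0,-0.03],[0,0,-0.03]], gripper=[-1,-1,-0.3,0,0.2,0.2,0.2,0.2,0.2,0.2])

```text
time_s: 14.4
position: [0.539, -0.3131, 0.2121]
tool_rot: [[0.335, 0.942, 0.0], [0.942, -0.335, -0.0], [-0.0, 0.0, -1.0]]
ft_force: [0.7, 0.5, 0.2]
grip_width: 0.0512
```

```bash
python3 - <<'E'
from h import *
s=show();c=cams()
im=cv2.resize(c['scene']['pixels'][205:305,300:400],None,fx=5,fy=5,interpolation=cv2.INTER_CUBIC)
for z in (.01,.04,.13): cv2.circle(im,tuple(((proj('scene',[.5245,-.3086,z])[0]-[300,205])*5).astype(int)),2,(0,0,255),-1)
cv2.imwrite('pics/o.png',im)
E
```

```text
t 14.4 q [ -41.    29.2   61.4   -0.    89.4 -111.4] p [ 0.539  -0.3131  0.2121] F [0.7 0.5 0.2] M [-0.01  0.01 -0.01] w 0.0512
[[0.335, 0.942, 0.0], [0.942, -0.335, -0.0], [-0.0, 0.0, -1.0]]
```

View pics/o.png

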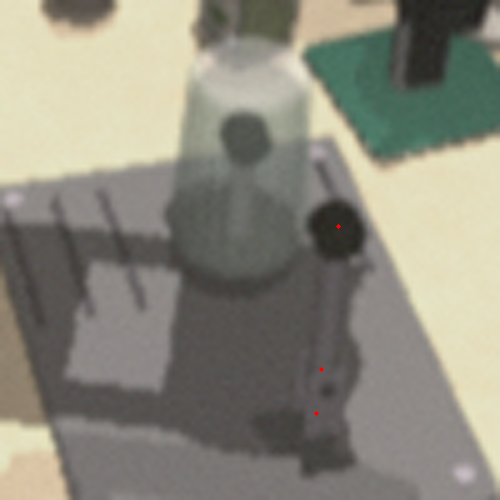

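```bash
python3 - <<'E'
from h import *
L=[eval(l) for l in open('log.txt')]
q=np.radians([l[0] for l in L]);P=np.array([l[1] for l in L])
def res(x):
    H,L1,L2,o,a,b=x
    r=L1*np.sin(q[:,1])+L2*np.sin(q[:,1]+q[:,2])+a*np.cos(q[:,1]+q[:,2])
    z=H+L1*np.cos(q[:,1])+L2*np.cos(q[:,1]+q[:,2])-a*np.sin(q[:,1]+q[:,2])
    X=np.c_[r*np.cos(q[:,0])-o*np.sin(q[:,0])+0*b,r*np.sin(q[:,0])+o*np.cos(q[:,0]),z]
    return (X-P).ravel()
for fa in(0,1):
    s=least_squares(lambda x:res([*x[:4],x[4]*fa,0]),[0,.4,.4,.12,0]);print(s.x.round(4),abs(s.fun).max())
p=np.array([.443,-.2788,.0633]);R=np.array([[.335,.942,0],[.942,-.335,0],[0,0,-1]])
for h in(.2,.25,.3): print(h,proj('scene',p+[0,0,h]))
p=np.array([.443,-.2786,.0383])
for dz in(.011,0,-.011,-.015,-.02): print(dz,proj('scene',p+R@[-.012,0,dz]))
E
```

```text
[-0.2094  0.4897  0.333   0.1175  0.    ] 0.030142510831115077
[-0.1494  0.5344  0.3508  0.1175  0.1011] 0.0027979121720992373
0.2 [[330.76811808 207.38186655]]
0.25 [[331.71200079 187.03640653]]
0.3 [[332.71889859 165.33265189]]
0.011 [[328.25249048 292.35531422]]
0 [[328.4149156  289.04125361]]
-0.011 [[328.57932865 285.68663198]]
-0.015 [[328.63961523 284.45656733]]
-0.02 [[328.71535268 282.91124927]]
```

```bash
python3 - <<'E'
from h import *
L1,L2,a=.5344,.3508,.1011
def ik(r,z,S,D):
    H=-.1494+D
    def f(x):
        q2,q3=x;A=q2+q3
        return [L1*np.sin(q2)+L2*np.sin(A)+a*np.cos(A)+D*np.sin(S)-r,H+L1*np.cos(q2)+L2*np.cos(A)-a*np.sin(A)+D*np.cos(S)-z]
    s=least_squares(f,np.radians([20,90]));q=np.degrees(s.x);return q.round(0),round(np.degrees(S)-q.sum()),s.cost<1e-8
off=.030
for D in(.26,.31):
  for phi in(0,15,30,45):
    S=np.radians(110+phi);d=np.array([np.sin(S),np.cos(S)])
    # grasp pt 28mm from closed end: mid - 47mm along axis
    gp=np.array([.562-.047*np.cos(np.radians(20)),.071+.047*np.sin(np.radians(20))]);r=np.sqrt(gp[0]**2+.206**2-.1175**2)
    t=np.array([r,gp[1]])+off*d
    S2=np.radians(180+phi);d2=np.array([np.sin(S2),np.cos(S2)]);t2=np.array([.597,.010+.122])+off*d2;t3=t2+[0,.15]
    print(D,phi,ik(*t,S,D),ik(*t2,S2,D),ik(*t3,S2,D))
E
```

```text
0.26 0 (array([ 38., 126.]), -54, np.True_) (array([33., 74.]), 73, np.True_) (array([27., 59.]), 94, np.True_)
0.26 15 (array([ 30., 120.]), -25, np.True_) (array([39., 63.]), 93, np.True_) (array([34., 49.]), 113, np.True_)
0.26 30 (array([ 26., 112.]), 2, np.True_) (array([45., 53.]), 111, np.True_) (array([41., 39.]), 131, np.True_)
0.26 45 (array([ 26., 102.]), 27, np.True_) (array([52., 44.]), 128, np.True_) (array([48., 30.]), 147, np.True_)
0.31 0 (array([ 46., 134.]), -70, np.True_) (array([33., 74.]), 73, np.True_) (array([27., 59.]), 94, np.True_)
0.31 15 (array([ 32., 127.]), -34, np.True_) (array([40., 61.]), 94, np.True_) (array([35., 46.]), 114, np.True_)
0.31 30 (array([ 26., 117.]), -3, np.True_) (array([48., 48.]), 113, np.True_) (array([44., 33.]), 133, np.True_)
0.31 45 (array([ 25., 106.]), 25, np.True_) (array([57., 36.]), 132, np.True_) (array([54., 20.]), 151, np.True_)
```

```bash
cat >> h.py <<'E'
def Rt(psi,tilt): # tool z: azimuth psi, angle below level tilt(deg) ; x level, ~psi+90
    p,t=np.radians([psi,tilt]);z=np.array([np.cos(p)*np.cos(t),np.sin(p)*np.cos(t),-np.sin(t)]);x=np.array([-np.sin(p),np.cos(p),0]);return np.c_[x,np.cross(z,x),z]
E
python3 - <<'E'
from h import *
s=show();R=np.array(s['tool_rot']);p=np.array(s['position'])
w1=np.array([.46,-.05,.31]);
go(s,w1,R,10)
s2={'position':w1,'tool_rot':R};go(s2,(.488,.205,.27),Rt(2.9,65),12)
E
```

```text
t 14.5 q [ -41.    29.1   61.1   -0.    89.3 -111.4] p [ 0.5402 -0.3142  0.2153] F [-0.7  0.9  0.7] M [ 0.04 -0.03 -0.01] w 0.0515
[[0.335, 0.942, 0.006], [0.942, -0.335, -0.006], [-0.003, 0.008, -1.0]]
total turn deg 0.0 dist 0.292
dr [0.0, 0.0, 0.0]
slide [[0.0222, -0.0163, -0.0097], [0.0222, -0.0163, -0.0097], [0.0222, -0.0163, -0.0097], [0.0222, -0.0163, -0.0097], [0.0222, -0.0163, -0.0097], [0.0222, -0.0163, -0.0097], [0.0222, -0.0163, -0.0097], [0.0222, -0.0163, -0.0097], [0.0222, -0.0163, -0.0097], [0.0222, -0.0163, -0.0097]]
total turn deg 33.2 dist 0.26
dr [-0.0353, 0.0075, -0.0321]
slide [[0.0208, -0.005, 0.0032], [0.0209, -0.0044, 0.0032], [0.021, -0.0038, 0.0032], [0.0211, -0.0033, 0.0033], [0.0212, -0.0027, 0.0033], [0.0213, -0.0021, 0.0034], [0.0213, -0.0016, 0.0035], [0.0213, -0.001, 0.0036], [0.0213, -0.0005, 0.0037], [0.0213, 0.0001, 0.0039], [0.0212, 0.0006, 0.0041], [0.0212, 0.0012, 0.0043]]
```

jog_arm(dr=[[0,0,0],[0,0,0],[0,0,0],[0,0,0],[0,0,0],[0,0,0],[0,0,0],[0,0,0],[0,0,0],[0,0,0]], slide=[[0.0222,-0.0163,-0.01],[0.0222,-0.0163,-0.01],[0.0222,-0.0163,-0.01],[0.0222,-0.0163,-0.01],[0.0222,-0.0163,-0.01],[0.0222,-0.0163,-0.01],[0.0222,-0.0163,-0.01],[0.0222,-0.0163,-0.01],[0.0222,-0.0163,-0.01],[0.0222,-0.0163,-0.01]], gripper=[0.2,0.2,0.2,1,1,1,1,1,1,1])

```text
time_s: 15.5
position: [0.4593, -0.0483, 0.3105]
tool_rot: [[0.336, 0.942, -0.001], [0.942, -0.336, 0.0], [-0.0, -0.001, -1.0]]
ft_force: [0.2, 0.2, -1.3]
grip_width: 0.0856
```

jog_arm(dr=[[-0.042,0.009,-0.0385],[-0.042,0.009,-0.0385],[-0.042,0.009,-0.0385],[-0.042,0.009,-0.0385],[-0.042,0.009,-0.0385],[-0.042,0.009,-0.0385],[-0.042,0.009,-0.0385],[-0.042,0.009,-0.0385],[-0.042,0.009,-0.0385],[-0.042,0.009,-0.0385]], slide=[[0.025,-0.006,0.0038],[0.025,-0.005,0.0038],[0.025,-0.004,0.0039],[0.0255,-0.0035,0.004],[0.0255,-0.003,0.004],[0.0255,-0.002,0.004],[0.0255,-0.001,0.0044],[0.0255,0,0.0046],[0.0255,0.0008,0.0049],[0.0255,0.0014,0.005]], gripper=[1,1,1,1,1,1,1,1,1,1])

```text
time_s: 16.5
position: [0.4882, 0.2065, 0.2718]
tool_rot: [[-0.052, 0.909, 0.414], [0.999, 0.045, 0.027], [0.006, 0.415, -0.91]]
ft_force: [0.4, 0.1, 0.4]
grip_width: 0.0851
```

```bash
python3 - <<'E'
from h import *
s=show();c=cams()
im=cv2.resize(c['scene']['pixels'][90:250,190:380],None,fx=4,fy=4,interpolation=cv2.INTER_CUBIC)[:600]
R=np.array(s['tool_rot']);p=np.array(s['position'])
for dx in(-.0425,.0425):
  for dz in(.011,-.016): cv2.circle(im,tuple(((proj('scene',p+R@[dx,0,dz])[0]-[190,90])*4).astype(int)),3,(0,0,255) if dz>0 else(0,255,0),-1)
cv2.imwrite('pics/p.png',im)
go(s,np.array([.5306,.2074,.0599])-.1*Rt(2.9,65)[:,2],Rt(2.9,65),10)
E
```

```text
t 16.5 q [ 12.    7.1  88.5  -3.9  60.2 -79.7] p [0.4882 0.2065 0.2718] F [0.4 0.1 0.4] M [ 0.01  0.15 -0.02] w 0.0851
[[-0.052, 0.909, 0.414], [0.999, 0.045, 0.027], [0.006, 0.415, -0.91]]
total turn deg 0.6 dist 0.121
dr [-0.0008, -0.0006, -0.0001]
slide [[-0.0002, -0.005, 0.011], [-0.0002, -0.005, 0.011], [-0.0002, -0.005, 0.011], [-0.0002, -0.005, 0.011], [-0.0002, -0.0051, 0.011], [-0.0002, -0.0051, 0.011], [-0.0002, -0.0051, 0.011], [-0.0001, -0.0051, 0.011], [-0.0001, -0.0051, 0.011], [-0.0001, -0.0051, 0.011]]
```

View pics/p.png

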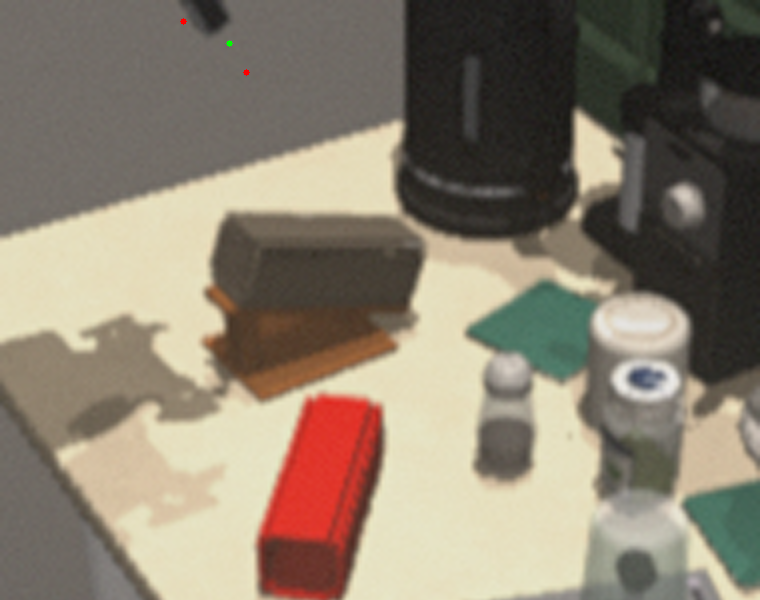

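jog_arm(dr=[[0,0,0],[0,0,0],[0,0,0],[0,0,0],[0,0,0],[0,0,0],[0,0,0],[0,0,0],[0,0,0],[0,0,0]], slide=[[0,-0.005,0.011],[0,-0.005,0.011],[0,-0.005,0.011],[0,-0.005,0.011],[0,-0.005,0.011],[0,-0.005,0.011],[0,-0.005,0.011],[0,-0.005,0.011],[0,-0.005,0.011],[0,-0.005,0.011]], gripper=[1,1,1,1,1,1,1,1,1,1])

```text
time_s: 17.6
position: [0.4883, 0.2056, 0.1509]
tool_rot: [[-0.049, 0.91, 0.413], [0.999, 0.042, 0.026], [0.006, 0.413, -0.911]]
ft_force: [-0.1, 0.5, 0.1]
grip_width: 0.0854
```

```bash
cat > v.py <<'E'
from h import *
import sys
s=show();c=cams()
x,y,w,h,f=map(int,sys.argv[2:7])
im=cv2.resize(c[sys.argv[7]]['pixels'][y:y+h,x:x+w],None,fx=f,fy=f,interpolation=cv2.INTER_CUBIC)
im=(255*(im/255.)**.6).astype('uint8')
R=np.array(s['tool_rot']);p=np.array(s['position'])
for dz in(-.016,-.038): cv2.circle(im,tuple(((proj(sys.argv[7],p+R@[0,0,dz])[0]-[x,y])*f).astype(int)),3,(0,255,0),-1)
cv2.imwrite(sys.argv[1],im)
E
python3 v.py pics/q.png 210 90 110 110 5 scene; python3 v.py pics/q2.png 170 130 120 120 5 top
```

```text
t 17.6 q [ 11.8  14.4 101.2  -5.2  40.3 -77.6] p [0.4883 0.2056 0.1509] F [-0.1  0.5  0.1] M [-0.02  0.17 -0.02] w 0.0854
[[-0.049, 0.91, 0.413], [0.999, 0.042, 0.026], [0.006, 0.413, -0.911]]
t 17.7 q [ 11.9  14.5 101.2  -5.2  40.4 -77.6] p [0.4876 0.2055 0.15  ] F [-0.5 -1.3 -0. ] M [0.02 0.18 0.03] w 0.0857
[[-0.05, 0.911, 0.41], [0.999, 0.043, 0.026], [0.006, 0.411, -0.912]]
```

View pics/q.png

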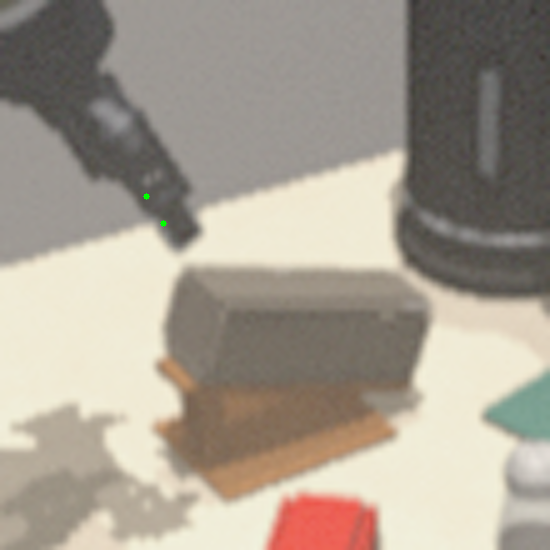

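View pics/q2.png

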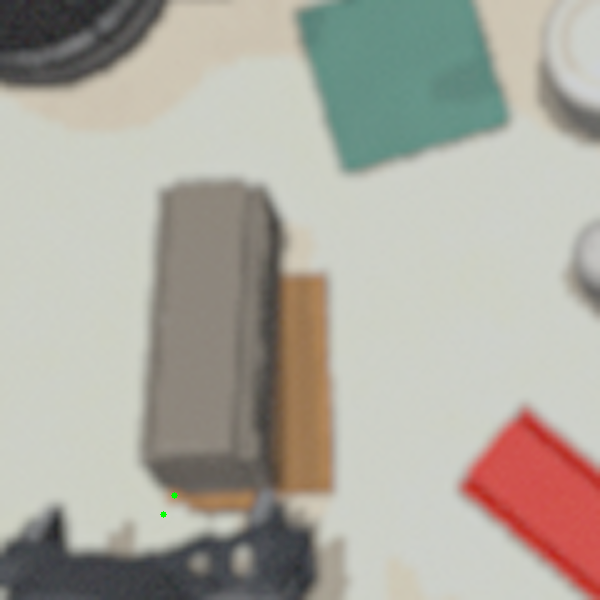

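Pads will land mid-face about 30 mm from the closed end. The top view shows the jaw centre about 3 mm too far in +y, so I correct that while descending.

jog_arm(dr=[[0,0,0],[0,0,0],[0,0,0],[0,0,0],[0,0,0],[0,0,0],[0,0,0],[0,0,0],[0,0,0],[0,0,0]], slide=[[-0.001,0,0.01],[-0.001,0,0.01],[-0.001,0,0.01],[0,0,0.01],[0,0,0.01],[0,0,0.01],[0,0,0.01],[0,0,0.01],[0,0,0.01],[0,0,0.008]], gripper=[1,1,1,1,1,1,1,1,1,1])

```text
time_s: 18.8
position: [0.5291, 0.2059, 0.0615]
tool_rot: [[-0.051, 0.909, 0.413], [0.999, 0.043, 0.027], [0.006, 0.414, -0.91]]
ft_force: [0.7, -0.6, -0.2]
grip_width: 0.0853
```

```bash
python3 v.py pics/r.png 210 90 110 110 5 scene; python3 v.py pics/r2.png 170 130 120 120 5 top
```

```text
t 18.8 q [ 10.8  25.6 102.7  -6.3  27.6 -77. ] p [0.5291 0.2059 0.0615] F [ 0.7 -0.6 -0.2] M [-0.03  0.18  0.05] w 0.0853
[[-0.051, 0.909, 0.413], [0.999, 0.043, 0.027], [0.006, 0.414, -0.91]]
t 18.9 q [ 10.8  25.6 102.7  -6.3  27.7 -77.1] p [0.5288 0.2058 0.0612] F [ 0.  -0.2  0.4] M [0.   0.16 0.07] w 0.0855
[[-0.05, 0.91, 0.412], [0.999, 0.043, 0.026], [0.006, 0.413, -0.911]]
```

View pics/r.png

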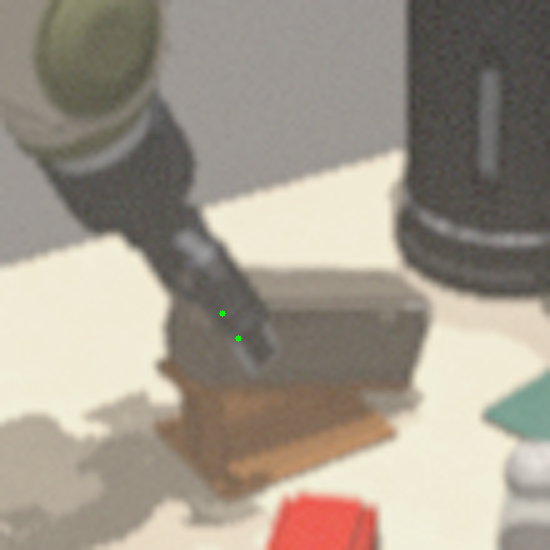

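View pics/r2.png

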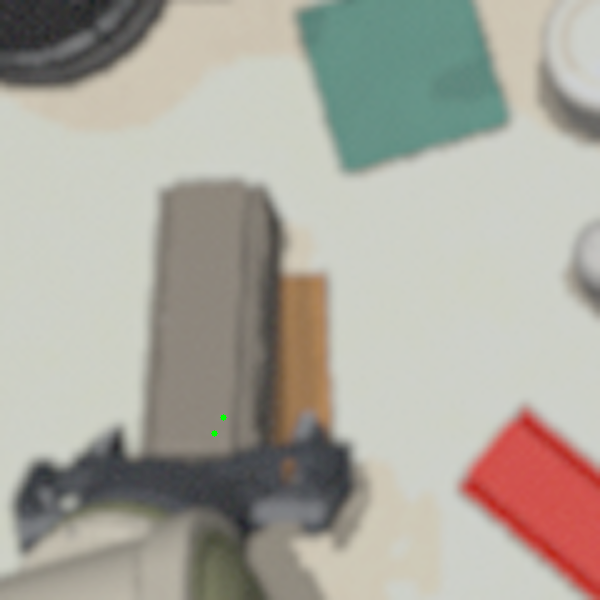

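jog_arm(dr=[[0,0,0],[0,0,0],[0,0,0],[0,0,0],[0,0,0],[0,0,0],[0,0,0],[0,0,0],[0,0,0],[0,0,0]], slide=[[0,0,0],[0,0,0],[0,0,0],[0,0,0],[0,0,0],[0,0,0],[0,0,0],[0,0,0],[0,0,0],[0,0,0]], gripper=[0.8,0.6,0.4,0.2,0,-0.3,-1,-1,-1,-1], force=60)

```text
time_s: 20.0
position: [0.5288, 0.2064, 0.0631]
tool_rot: [[-0.052, 0.909, 0.414], [0.999, 0.044, 0.027], [0.007, 0.415, -0.91]]
ft_force: [-3.5, 2.1, 6.3]
grip_width: 0.0555
```

```bash
python3 - <<'E'
from h import *
s=show()
E
```

```text
t 20.0 q [ 10.8  25.4 102.7  -6.3  27.7 -77.1] p [0.5288 0.2064 0.0631] F [-3.5  2.1  6.3] M [0.52 0.41 0.62] w 0.0555
[[-0.052, 0.909, 0.414], [0.999, 0.044, 0.027], [0.007, 0.415, -0.91]]
```

jog_arm(dr=[[0,0,0],[0,0,0],[0,0,0],[0,0,0],[0,0,0],[0,0,0],[0,0,0],[0,0,0],[0,0,0],[0,0,0]], slide=[[0,0.002,-0.0045],[0,0.0033,-0.0073],[0,0.0042,-0.0091],[0,0.0042,-0.0091],[0,0.0042,-0.0091],[0,0.0062,-0.0137],[0,0.0062,-0.0137],[0,0.0062,-0.0137],[0,0.0062,-0.0137],[0,0.0062,-0.0137]], gripper=[-1,-1,-1,-1,-1,-1,-1,-1,-1,-1])

```text
time_s: 21.0
position: [0.5286, 0.2051, 0.1818]
tool_rot: [[-0.051, 0.909, 0.413], [0.999, 0.043, 0.027], [0.007, 0.414, -0.91]]
ft_force: [0.1, -0.2, -3.9]
grip_width: 0.055
```

```bash
python3 v.py pics/s.png 190 50 140 120 5 scene; python3 v.py pics/s2.png 160 120 120 120 5 top
```

```text
t 21.0 q [ 10.7  15.5  93.3  -3.9  46.9 -80. ] p [0.5286 0.2051 0.1818] F [ 0.1 -0.2 -3.9] M [-0.    0.59 -0.01] w 0.055
[[-0.051, 0.909, 0.413], [0.999, 0.043, 0.027], [0.007, 0.414, -0.91]]
t 21.1 q [ 10.7  15.5  93.3  -4.   46.8 -80. ] p [0.5297 0.2053 0.1832] F [-0.3 -0.8 -3.5] M [0.02 0.54 0.01] w 0.0551
[[-0.051, 0.907, 0.417], [0.999, 0.043, 0.028], [0.007, 0.418, -0.908]]
```

View pics/s.png

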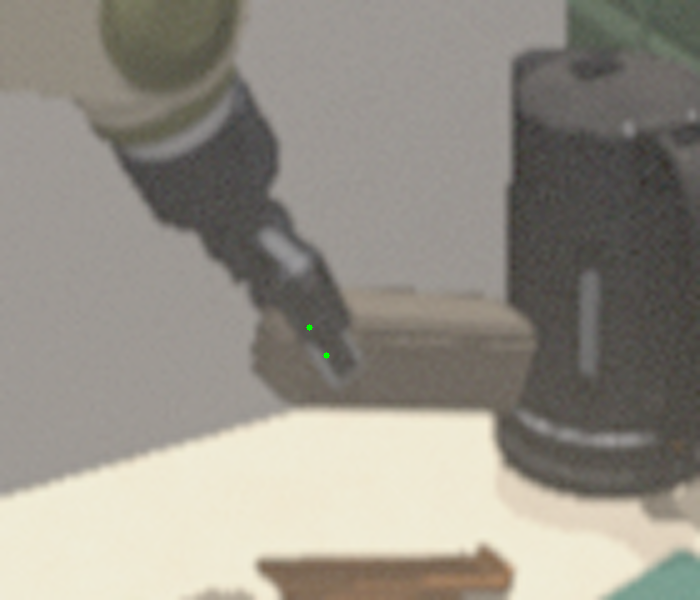

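View pics/s2.png

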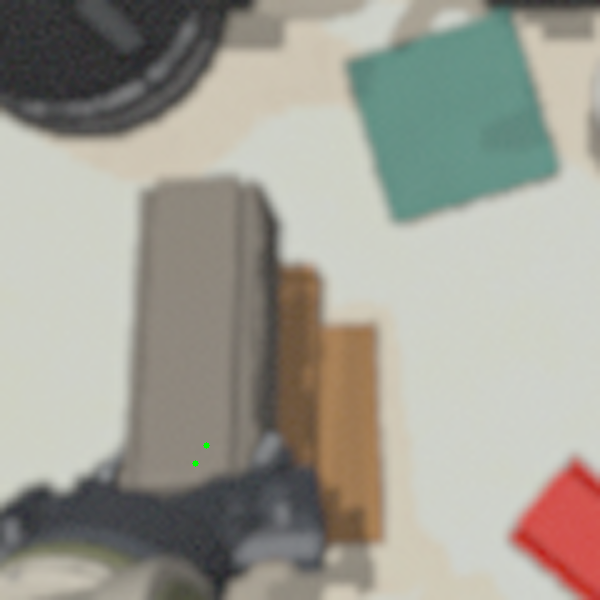

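```bash
cat > kin.py <<'E'
from h import *
L=[eval(l) for l in open('log.txt')]
Q=np.radians([l[0] for l in L]);P=np.array([l[1] for l in L])
def pos(q,x):
    H,L1,L2,D,a,o5=x[:6];A=q[1]+q[2]
    rz=lambda t:Ro.from_euler('z',t).as_matrix();ry=lambda t:Ro.from_euler('y',t).as_matrix()
    v=np.array([0,0,D]);v=rz(q[3])@(ry(q[4])@v) 
    v=v+np.array([a,.0,L2]) 
    v=ry(q[2])@v+[0,0,L1];v=ry(q[1])@v+[0,.1175,H];return rz(q[0])@v
if __name__=='__main__':
    s=least_squares(lambda x:np.concatenate([pos(q,x)-p for q,p in zip(Q,P)]),[.15,.53,.35,.3,.1,0]);print(s.x.round(4),abs(s.fun).max())
    np.save('kin.npy',s.x)
    x=s.x;off=np.array([0,.0335,.0066])
    for tilt in(130,135):
      for psi in(-40,-30):
        for mz in(.25,.085):
            R=Rt(psi,tilt);mid=np.array([.5245,-.3086,mz]);t=mid-R@off
            def f(q):
                q=np.array([*q]);e=pos(q,x)-t
                rz=lambda t:Ro.from_euler('z',t).as_matrix();ry=lambda t:Ro.from_euler('y',t).as_matrix()
                d=rz(q[0])@ry(q[1]+q[2])@rz(q[3])@ry(q[4])@[0,0,1]
                return np.concatenate([e*5,d-R[:,2]])
            r=least_squares(f,np.radians([-40,45,40,0,130]));print(tilt,psi,mz,t.round(3),np.degrees(r.x).round(0),r.cost)
E
python3 kin.py
```

```text
[0.1301 0.5371 0.3508 0.2801 0.103  0.    ] 1.4392894098769204e-09
130 -40 0.25 [ 0.508 -0.295  0.277] [-41.  47.  28.  -1. 145.] 8.739099715651521e-30
130 -40 0.085 [ 0.508 -0.295  0.112] [-41.  51.  45.  -1. 124.] 1.0138133745853297e-28
130 -30 0.25 [ 0.506 -0.298  0.277] [-39.  47.  28. -10. 145.] 3.1321783871558494e-29
130 -30 0.085 [ 0.506 -0.298  0.112] [-39.  51.  45.  -7. 123.] 1.1493949908103024e-30
135 -40 0.25 [ 0.51  -0.296  0.278] [-41.  50.  24.  -2. 151.] 1.1607656812019646e-28
135 -40 0.085 [ 0.51  -0.296  0.113] [-41.  54.  41.  -1. 130.] 8.570706030964023e-29
135 -30 0.25 [ 0.508 -0.299  0.278] [-39.  50.  23. -13. 151.] 8.54435337437909e-24
135 -30 0.085 [ 0.508 -0.299  0.113] [-39.  55.  40.  -8. 130.] 5.680722963964591e-30
```

```bash
cat > plan.py <<'E'
from h import *
off=np.array([0,.0335,.0066])
def tgt(mid,psi,tilt):
    R=Rt(psi,tilt);return np.array(mid)-R@off,R
E
python3 - <<'E'
from plan import *
s=show()
A=tgt((.49,.06,.31),-18,95);go(s,*A,10)
B=tgt((.52,-.15,.30),-32,118);go({'position':A[0],'tool_rot':A[1]},*B,10)
E
```

```text
t 21.2 q [ 10.7  15.6  93.5  -4.   46.7 -80. ] p [0.5286 0.2051 0.1805] F [-0.1  0.1 -4.4] M [-0.02  0.59 -0.02] w 0.0553
[[-0.051, 0.909, 0.413], [0.999, 0.043, 0.027], [0.006, 0.414, -0.91]]
total turn deg 35.9 dist 0.206
dr [0.0507, -0.0069, 0.0362]
slide [[-0.013, -0.0012, -0.0159], [-0.0132, -0.0015, -0.0157], [-0.0134, -0.0018, -0.0156], [-0.0135, -0.0021, -0.0154], [-0.0137, -0.0024, -0.0152], [-0.0139, -0.0027, -0.0149], [-0.0141, -0.0029, -0.0147], [-0.0143, -0.0031, -0.0145], [-0.0145, -0.0033, -0.0142], [-0.0148, -0.0035, -0.0139]]
total turn deg 26.9 dist 0.21
dr [0.0399, 0.007, 0.0236]
slide [[-0.0184, 0.01, -0.0011], [-0.0182, 0.0104, -0.0016], [-0.0179, 0.0107, -0.0022], [-0.0176, 0.011, -0.0027], [-0.0173, 0.0113, -0.0033], [-0.017, 0.0116, -0.0039], [-0.0167, 0.0118, -0.0045], [-0.0164, 0.012, -0.005], [-0.0161, 0.0122, -0.0056], [-0.0158, 0.0123, -0.0062]]
```

jog_arm(dr=[[0.051,-0.007,0.036],[0.051,-0.007,0.036],[0.051,-0.007,0.036],[0.051,-0.007,0.036],[0.051,-0.007,0.036],[0.051,-0.007,0.036],[0.051,-0.007,0.036],[0.051,-0.007,0.036],[0.051,-0.007,0.036],[0.051,-0.007,0.036]], slide=[[-0.013,-0.001,-0.016],[-0.013,-0.0015,-0.016],[-0.0134,-0.0018,-0.0156],[-0.0135,-0.002,-0.0154],[-0.0137,-0.0024,-0.015],[-0.014,-0.0027,-0.015],[-0.014,-0.003,-0.0147],[-0.0143,-0.003,-0.0145],[-0.0145,-0.0033,-0.014],[-0.0148,-0.0035,-0.014]], gripper=[-1,-1,-1,-1,-1,-1,-1,-1,-1,-1])

```text
time_s: 22.2
position: [0.4593, 0.07, 0.3198]
tool_rot: [[0.308, 0.947, -0.089], [0.951, -0.307, 0.026], [-0.003, -0.093, -0.996]]
ft_force: [0.7, 0.2, -3.9]
grip_width: 0.0549
```

jog_arm(dr=[[0.04,0.007,0.024],[0.04,0.007,0.024],[0.04,0.007,0.024],[0.04,0.007,0.024],[0.04,0.007,0.024],[0.04,0.007,0.024],[0.04,0.007,0.024],[0.04,0.007,0.024],[0.04,0.007,0.024],[0.04,0.007,0.024]], slide=[[-0.0184,0.01,-0.001],[-0.018,0.0104,-0.0016],[-0.018,0.0107,-0.0022],[-0.0176,0.011,-0.0027],[-0.0173,0.0113,-0.0033],[-0.017,0.0116,-0.004],[-0.0167,0.0118,-0.0045],[-0.0164,0.012,-0.005],[-0.016,0.0122,-0.0056],[-0.0158,0.0123,-0.0062]], gripper=[-1,-1,-1,-1,-1,-1,-1,-1,-1,-1])

```text
time_s: 23.2
position: [0.4987, -0.1363, 0.3212]
tool_rot: [[0.533, 0.745, -0.402], [0.846, -0.471, 0.249], [-0.004, -0.473, -0.881]]
ft_force: [0.8, -0.2, -4.1]
grip_width: 0.0554
```

```bash
python3 - <<'E'
from plan import *
s=show();R=np.array(s['tool_rot']);print('mid',(np.array(s['position'])+R@off).round(3))
H=tgt((.5245,-.3086,.26),-40,135);go(s,*H,10)
E
python3 v.py pics/t.png 260 90 150 150 4 scene
```

```text
t 23.2 q [-29.1  30.2  47.6   1.6 130.4 -86.1] p [ 0.4987 -0.1363  0.3212] F [ 0.8 -0.2 -4.1] M [-0.27 -0.37  0.02] w 0.0554
[[0.533, 0.745, -0.402], [0.846, -0.471, 0.249], [-0.004, -0.473, -0.881]]
mid [ 0.521 -0.15   0.3  ]
total turn deg 18.5 dist 0.164
dr [0.0292, 0.0085, 0.0108]
slide [[-0.0129, 0.0099, -0.0015], [-0.0128, 0.01, -0.0019], [-0.0127, 0.0101, -0.0023], [-0.0126, 0.0101, -0.0027], [-0.0124, 0.0102, -0.0031], [-0.0123, 0.0102, -0.0036], [-0.0121, 0.0103, -0.004], [-0.012, 0.0103, -0.0044], [-0.0118, 0.0103, -0.0048], [-0.0117, 0.0102, -0.0052]]
t 23.2 q [-29.1  30.2  47.6   1.6 130.4 -86.1] p [ 0.4987 -0.1363  0.3212] F [ 0.8 -0.2 -4.1] M [-0.27 -0.37  0.02] w 0.0554
[[0.533, 0.745, -0.402], [0.846, -0.471, 0.249], [-0.004, -0.473, -0.881]]
```

View pics/t.png

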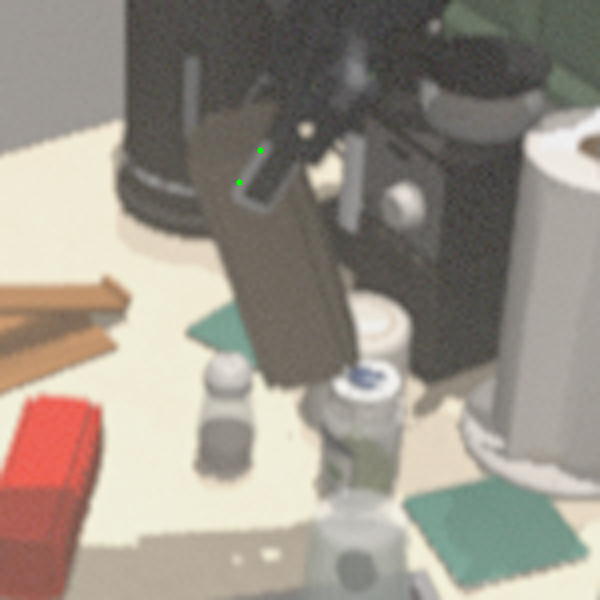

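jog_arm(dr=[[0.029,0.0085,0.011],[0.029,0.0085,0.011],[0.029,0.0085,0.011],[0.029,0.0085,0.011],[0.029,0.0085,0.011],[0.029,0.0085,0.011],[0.029,0.0085,0.011],[0.029,0.0085,0.011],[0.029,0.0085,0.011],[0.029,0.0085,0.011]], slide=[[-0.013,0.0099,-0.0015],[-0.0128,0.01,-0.002],[-0.0127,0.01,-0.0023],[-0.0126,0.01,-0.0027],[-0.0124,0.0102,-0.003],[-0.0123,0.0102,-0.0036],[-0.012,0.0103,-0.004],[-0.012,0.0103,-0.0044],[-0.0118,0.0103,-0.0048],[-0.0117,0.0102,-0.0052]], gripper=[-1,-1,-1,-1,-1,-1,-1,-1,-1,-1])

```text
time_s: 24.3
position: [0.51, -0.2956, 0.2888]
tool_rot: [[0.643, 0.543, -0.54], [0.766, -0.457, 0.453], [-0.001, -0.704, -0.71]]
ft_force: [0.8, -0.7, -3.6]
grip_width: 0.0555
```

```bash
python3 - <<'E'
from plan import *
s=show();R=np.array(s['tool_rot']);print('mid',(np.array(s['position'])+R@off).round(4))
H=tgt((.5245,-.3086,.26),-40,135);go(s,*H,10)
E
python3 v.py pics/u.png 290 170 120 120 5 scene;python3 v.py pics/u2.png 340 150 120 120 5 top
```

```text
t 24.3 q [-41.2  49.8  22.1  -1.9 152.8 -92.4] p [ 0.51   -0.2956  0.2888] F [ 0.8 -0.7 -3.6] M [-0.46 -0.66 -0.02] w 0.0555
[[0.643, 0.543, -0.54], [0.766, -0.457, 0.453], [-0.001, -0.704, -0.71]]
mid [ 0.5246 -0.308   0.2605]
total turn deg 0.2 dist 0.001
dr [0.0004, 0.0, -0.0001]
slide [[-0.0001, 0.0001, 0.0], [-0.0001, 0.0001, 0.0], [-0.0001, 0.0001, 0.0], [-0.0001, 0.0001, 0.0], [-0.0001, 0.0001, 0.0], [-0.0001, 0.0001, 0.0], [-0.0001, 0.0001, 0.0], [-0.0001, 0.0001, 0.0], [-0.0001, 0.0001, 0.0], [-0.0001, 0.0001, 0.0]]
t 24.3 q [-41.2  49.8  22.1  -1.9 152.8 -92.4] p [ 0.51   -0.2956  0.2888] F [ 0.8 -0.7 -3.6] M [-0.46 -0.66 -0.02] w 0.0555
[[0.643, 0.543, -0.54], [0.766, -0.457, 0.453], [-0.001, -0.704, -0.71]]
t 24.4 q [-41.3  50.   22.2  -1.9 152.8 -92.4] p [ 0.5097 -0.2971  0.2867] F [ 0.1  0.4 -5. ] M [-0.54 -0.62  0.02] w 0.0552
[[0.645, 0.541, -0.54], [0.764, -0.457, 0.455], [-0.001, -0.706, -0.708]]
```

View pics/u.png

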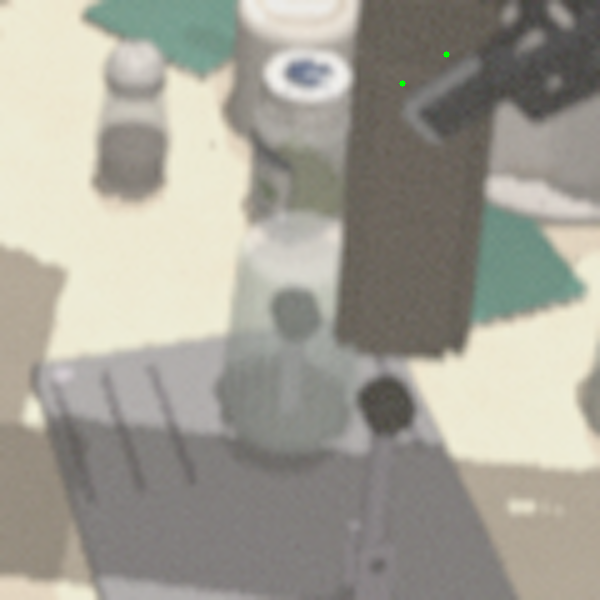

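View pics/u2.png

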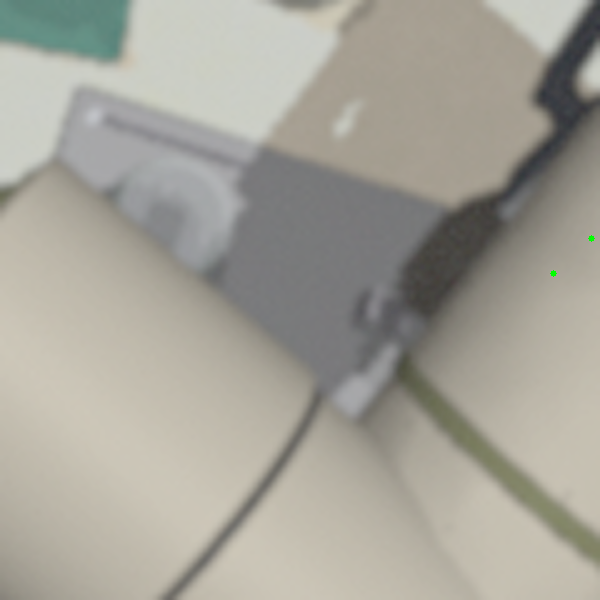

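```bash
cat > ov.py <<'E'
from plan import *
import sys
s=show();R=np.array(s['tool_rot']);p=np.array(s['position']);mid=p+R@off
x,y,w,h,f=map(int,sys.argv[2:7])
from rig import viewer
im=viewer.get_image('scene')['pixels'];im=cv2.resize(im[y:y+h,x:x+w],None,fx=f,fy=f,interpolation=cv2.INTER_CUBIC)
im=(255*(im/255.)**.6).astype('uint8')
ax=R[:,0]*np.array([1,1,0]);ax/=np.linalg.norm(ax);ay=np.array([-ax[1],ax[0],0])
pts=lambda X:tuple(((proj('scene',X)[0]-[x,y])*f).astype(int))
for a in(-1,1):
  for b in(-1,1):
    cv2.line(im,pts(mid+.028*(a*ax+b*ay)+[0,0,-.075]),pts(mid+.028*(a*ax+b*ay)+[0,0,.075]),(0,0,255),1)
    print(a,b,pts(mid+.028*(a*ax+b*ay)+[0,0,-.075]))
cv2.circle(im,pts([.5245,-.3086,.13]),3,(255,0,0),-1);cv2.circle(im,pts([.5245,-.3086,.01]),3,(255,0,0),-1)
cv2.imwrite(sys.argv[1],im)
E
python3 ov.py pics/w.png 300 170 120 120 6
```

```text
t 24.5 q [-41.2  49.7  22.3  -1.8 152.7 -92.4] p [ 0.5099 -0.2951  0.2889] F [ 0.3  0.3 -3.1] M [-0.48 -0.61  0.01] w 0.0548
[[0.643, 0.544, -0.539], [0.766, -0.457, 0.452], [-0.001, -0.704, -0.71]]
-1 -1 (np.int64(494), np.int64(426))
-1 1 (np.int64(330), np.int64(410))
1 -1 (np.int64(499), np.int64(319))
1 1 (np.int64(341), np.int64(304))
```

View pics/w.png

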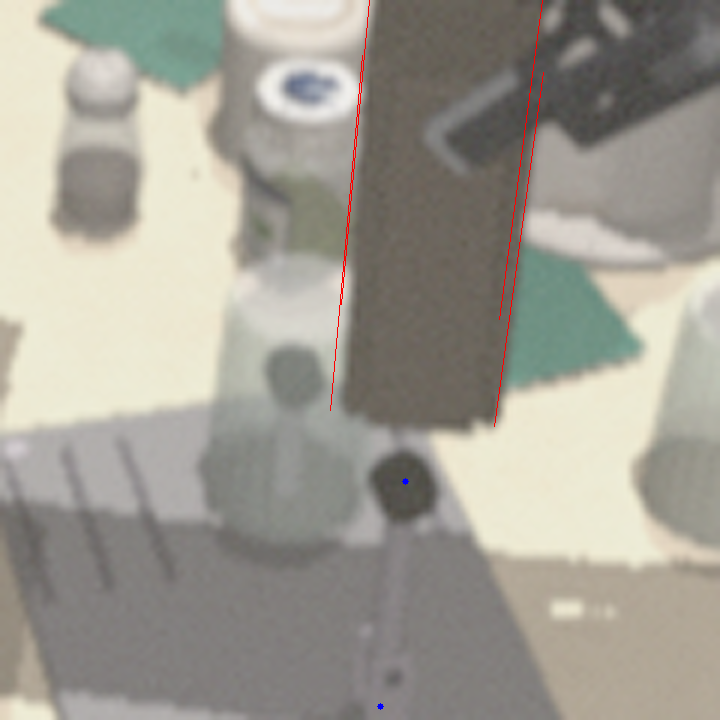

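Beaker vertical and centred over the head to within about 3 mm (mouth front edge x 345–495 at row ~422, head at 403,485). Lower gently in stages.

jog_arm(dr=[[0,0,0],[0,0,0],[0,0,0],[0,0,0],[0,0,0],[0,0,0],[0,0,0],[0,0,0],[0,0,0],[0,0,0]], slide=[[0,0.005,0.005],[0,0.005,0.005],[0,0.005,0.005],[0,0.005,0.005],[0,0.005,0.005],[0,0.005,0.005],[0,0.005,0.005],[0,0.005,0.005],[0,0.005,0.005],[0,0,0]], gripper=[-1,-1,-1,-1,-1,-1,-1,-1,-1,-1])

```text
time_s: 25.55
position: [0.5096, -0.2953, 0.2252]
tool_rot: [[0.643, 0.542, -0.54], [0.766, -0.456, 0.453], [-0.001, -0.705, -0.709]]
ft_force: [-0.3, -0.8, -4.3]
grip_width: 0.055
```

```bash
python3 ov.py pics/x.png 300 170 120 120 6;python3 v.py pics/x2.png 340 150 120 120 5 top
```

```text
t 25.55 q [-41.2  50.3  31.1  -1.4 143.4 -91.9] p [ 0.5096 -0.2953  0.2252] F [-0.3 -0.8 -4.3] M [-0.46 -0.65  0.07] w 0.055
[[0.643, 0.542, -0.54], [0.766, -0.456, 0.453], [-0.001, -0.705, -0.709]]
-1 -1 (np.int64(476), np.int64(559))
-1 1 (np.int64(318), np.int64(542))
1 -1 (np.int64(481), np.int64(451))
1 1 (np.int64(329), np.int64(435))
t 25.6 q [-41.2  50.3  31.   -1.4 143.5 -91.9] p [ 0.5097 -0.2953  0.2259] F [-0.1  0.9 -3. ] M [-0.53 -0.58  0.01] w 0.0552
[[0.643, 0.543, -0.54], [0.766, -0.457, 0.453], [-0.001, -0.705, -0.709]]
```

View pics/x.png

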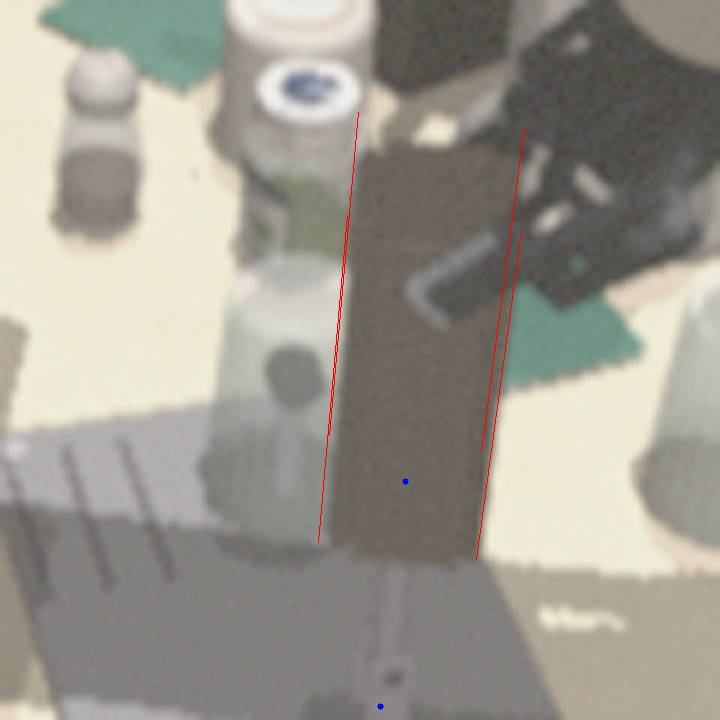

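View pics/x2.png

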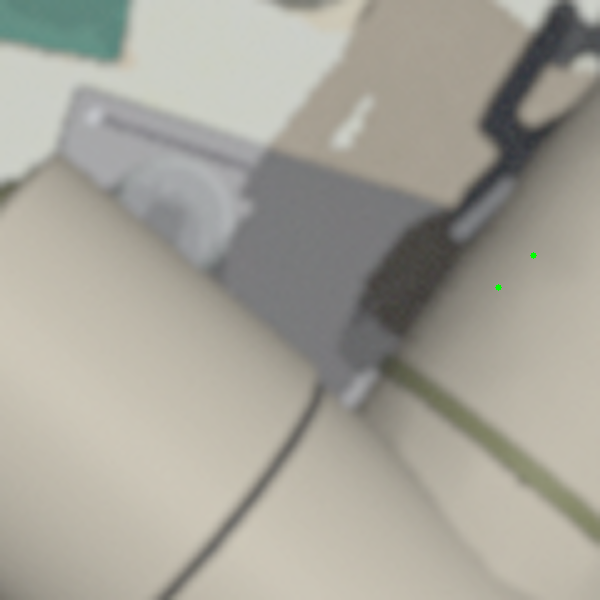

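jog_arm(dr=[[0,0,0],[0,0,0],[0,0,0],[0,0,0],[0,0,0],[0,0,0],[0,0,0],[0,0,0],[0,0,0],[0,0,0]], slide=[[0,0.007,0.007],[0,0.007,0.007],[0,0.007,0.007],[0,0.007,0.007],[0,0.007,0.007],[0,0.007,0.007],[0,0.007,0.007],[0,0.007,0.007],[0,0.0035,0.0035],[0,0,0]], gripper=[-1,-1,-1,-1,-1,-1,-1,-1,-1,-1])

```text
time_s: 26.7
position: [0.5098, -0.2956, 0.1413]
tool_rot: [[0.643, 0.542, -0.54], [0.766, -0.457, 0.453], [-0.001, -0.705, -0.709]]
ft_force: [0.7, -0.2, -3.3]
grip_width: 0.0553
```

```bash
python3 ov.py pics/y.png 300 190 120 120 6
```

```text
t 26.7 q [-41.2  52.9  38.9  -1.2 133.  -91.6] p [ 0.5098 -0.2956  0.1413] F [ 0.7 -0.2 -3.3] M [-0.47 -0.57  0.01] w 0.0553
[[0.643, 0.542, -0.54], [0.766, -0.457, 0.453], [-0.001, -0.705, -0.709]]
-1 -1 (np.int64(455), np.int64(599))
-1 1 (np.int64(305), np.int64(582))
1 -1 (np.int64(461), np.int64(489))
1 1 (np.int64(316), np.int64(474))
```

View pics/y.png

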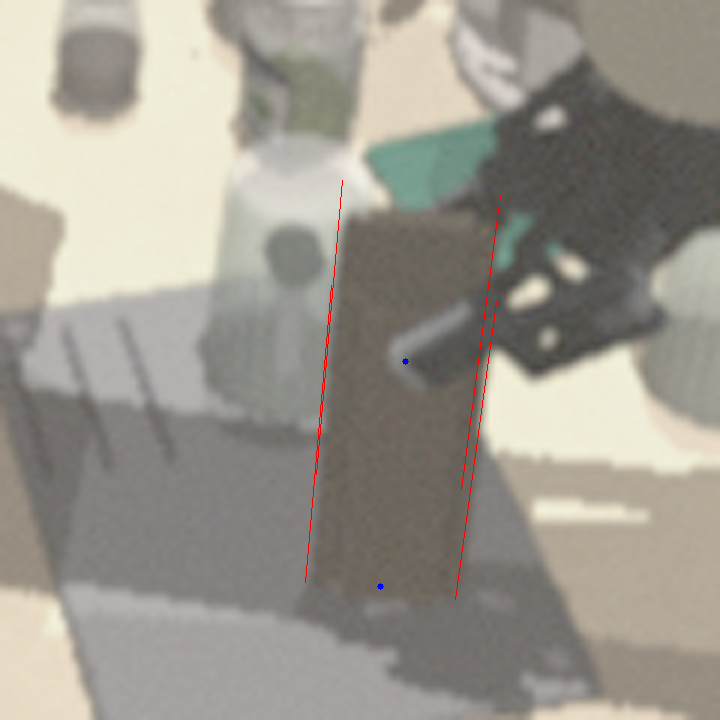

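jog_arm(dr=[[0,0,0],[0,0,0],[0,0,0],[0,0,0],[0,0,0],[0,0,0],[0,0,0],[0,0,0],[0,0,0],[0,0,0]], slide=[[0,0.0025,0.0025],[0,0.0025,0.0025],[0,0.0025,0.0025],[0,0.002,0.002],[0,0.002,0.002],[0,0.001,0.001],[0,0.001,0.001],[0,0.001,0.001],[0,0.0005,0.0005],[0,0,0]], gripper=[-1,-1,-1,-1,-1,-1,-1,-1,-1,-1])

```text
time_s: 27.75
position: [0.51, -0.2957, 0.1208]
tool_rot: [[0.643, 0.543, -0.539], [0.766, -0.457, 0.453], [-0.001, -0.704, -0.71]]
ft_force: [-0.6, -0.3, -3.6]
grip_width: 0.0557
```

jog_arm(dr=[[0,0,0],[0,0,0],[0,0,0],[0,0,0],[0,0,0],[0,0,0],[0,0,0],[0,0,0],[0,0,0],[0,0,0]], slide=[[0,0.0005,0.0005],[0,0.0005,0.0005],[0,0.0005,0.0005],[0,0.0005,0.0005],[0,0.0005,0.0005],[0,0,0],[0,0,0],[0,0,0],[0,0,0],[0,0,0]], gripper=[-1,-1,-1,-1,-1,-1,-1,-1,-1,-1])

```text
time_s: 28.75
position: [0.5101, -0.2957, 0.1188]
tool_rot: [[0.643, 0.544, -0.539], [0.766, -0.458, 0.452], [-0.001, -0.703, -0.711]]
ft_force: [1.1, -1.5, 6.1]
grip_width: 0.0552
```

```bash
python3 ov.py pics/z.png 300 190 120 120 6
```

```text
t 28.75 q [-41.2  53.8  40.5  -1.1 130.4 -91.5] p [ 0.5101 -0.2957  0.1188] F [ 1.1 -1.5  6.1] M [ 0.1   0.19 -0.12] w 0.0552
[[0.643, 0.544, -0.539], [0.766, -0.458, 0.452], [-0.001, -0.703, -0.711]]
-1 -1 (np.int64(451), np.int64(639))
-1 1 (np.int64(302), np.int64(622))
1 -1 (np.int64(457), np.int64(530))
1 1 (np.int64(313), np.int64(514))
```

View pics/z.png

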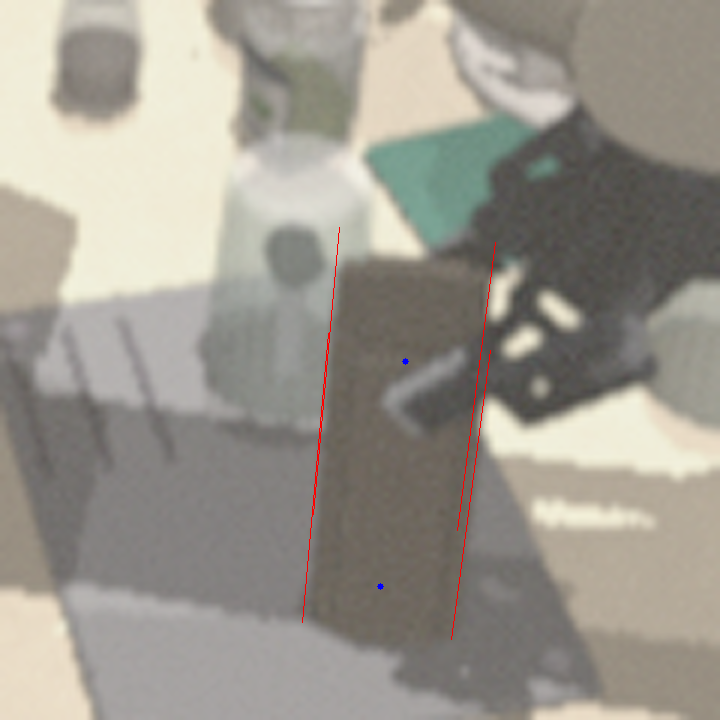

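Contact with the plate: Fz went from -3.6 to +6 N. One small seating press, then release slowly.

jog_arm(dr=[[0,0,0],[0,0,0],[0,0,0],[0,0,0],[0,0,0],[0,0,0],[0,0,0],[0,0,0],[0,0,0],[0,0,0]], slide=[[0,0.0004,0.0004],[0,0.0004,0.0004],[0,0,0],[0,0,0],[0,0,0],[0,0,0],[0,0,0],[0,0,0],[0,0,0],[0,0,0]], gripper=[-1,-1,-1,-1,-1,-1,-1,-1,-1,-1], force=20)

```text
time_s: 29.8
position: [0.5102, -0.2958, 0.1187]
tool_rot: [[0.643, 0.544, -0.539], [0.766, -0.458, 0.452], [-0.001, -0.703, -0.711]]
ft_force: [1.8, -0.4, 11.9]
grip_width: 0.0551
```

jog_arm(dr=[[0,0,0],[0,0,0],[0,0,0],[0,0,0],[0,0,0],[0,0,0],[0,0,0],[0,0,0],[0,0,0],[0,0,0]], slide=[[0,0,0],[0,0,0],[0,0,0],[0,0,0],[0,0,0],[0,0,0],[0,0,0],[0,0,0],[0,0,0],[0,0,0]], gripper=[0.35,0.4,0.45,0.5,0.6,0.7,0.7,0.7,0.7,0.7])

```text
time_s: 30.8
position: [0.51, -0.2958, 0.1162]
tool_rot: [[0.643, 0.543, -0.539], [0.766, -0.457, 0.453], [-0.001, -0.704, -0.71]]
ft_force: [0.5, 0.0, 0.3]
grip_width: 0.0725
```

```bash
python3 ov.py pics/za.png 300 190 120 120 6; python3 v.py pics/za2.png 340 150 120 120 5 top
```

```text
t 30.8 q [-41.2  54.   40.6  -1.1 130.1 -91.5] p [ 0.51   -0.2958  0.1162] F [0.5 0.  0.3] M [-0.21 -0.25 -0.02] w 0.0725
[[0.643, 0.543, -0.539], [0.766, -0.457, 0.453], [-0.001, -0.704, -0.71]]
-1 -1 (np.int64(450), np.int64(644))
-1 1 (np.int64(301), np.int64(627))
1 -1 (np.int64(456), np.int64(534))
1 1 (np.int64(313), np.int64(519))
t 30.85 q [-41.2  54.   40.6  -1.1 130.1 -91.5] p [ 0.51   -0.2957  0.1162] F [ 0.7 -0.1 -0.1] M [-0.24 -0.24  0.02] w 0.0722
[[0.643, 0.543, -0.539], [0.766, -0.457, 0.453], [-0.001, -0.704, -0.71]]
```

View pics/za.png

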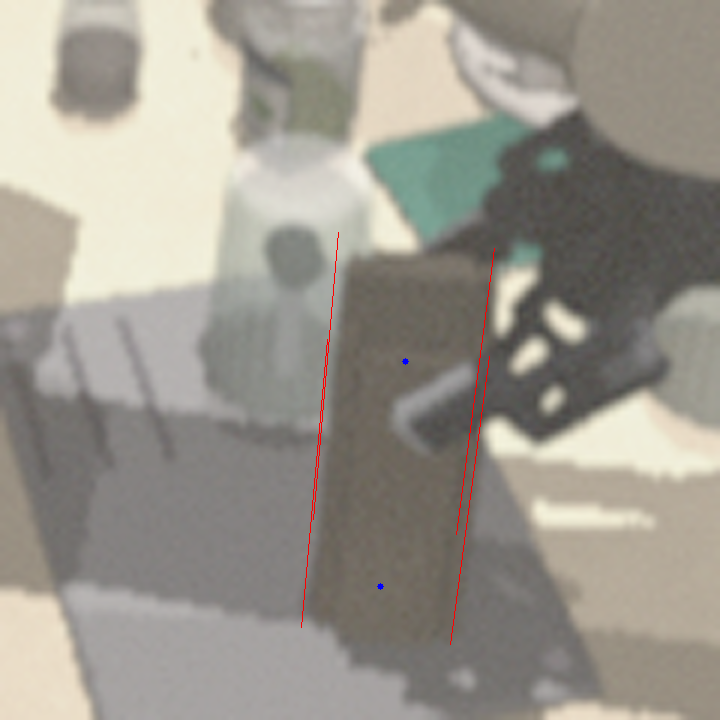

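View pics/za2.png

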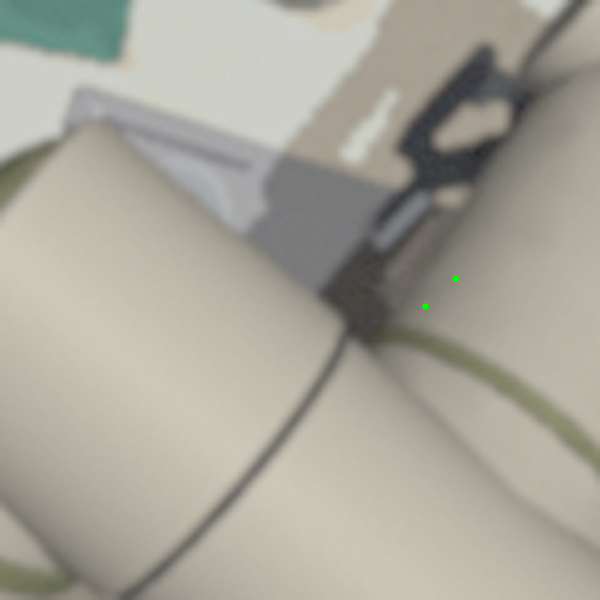

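Released and standing. Retract straight up, as the fingers are alongside with about 8 mm gaps.

jog_arm(dr=[[0,0,0],[0,0,0],[0,0,0],[0,0,0],[0,0,0],[0,0,0],[0,0,0],[0,0,0],[0,0,0],[0,0,0]], slide=[[0,-0.003,-0.003],[0,-0.005,-0.005],[0,-0.008,-0.008],[0,-0.01,-0.01],[0,-0.014,-0.014],[0,-0.014,-0.014],[0,-0.014,-0.014],[0,-0.014,-0.014],[0,-0.014,-0.014],[0,-0.014,-0.014]], gripper=[0.7,0.7,0.7,0.7,0.7,0.7,0.7,0.7,0.7,0.7])

```text
time_s: 31.95
position: [0.5094, -0.295, 0.274]
tool_rot: [[0.643, 0.544, -0.539], [0.766, -0.458, 0.452], [-0.001, -0.703, -0.711]]
ft_force: [0.2, 0.3, 0.5]
grip_width: 0.0725
```

```bash
python3 - <<'E'
from plan import *
s=show()
go(s,(.40,-.12,.33),Rt(-20,90),10)
E
python3 v.py pics/zb.png 300 190 120 120 5 scene
```

```text
t 31.95 q [-41.2  49.6  24.8  -1.7 150.2 -92.2] p [ 0.5094 -0.295   0.274 ] F [0.2 0.3 0.5] M [-0.27 -0.26 -0.02] w 0.0725
[[0.643, 0.544, -0.539], [0.766, -0.458, 0.452], [-0.001, -0.703, -0.711]]
total turn deg 48.8 dist 0.214
dr [-0.0772, -0.0136, -0.0332]
slide [[0.0064, -0.0179, 0.0098], [0.0071, -0.0184, 0.0083], [0.0078, -0.0187, 0.0068], [0.0085, -0.0189, 0.0052], [0.0092, -0.019, 0.0036], [0.0099, -0.0189, 0.0021], [0.0105, -0.0186, 0.0005], [0.0111, -0.0182, -0.0011], [0.0117, -0.0177, -0.0026], [0.0122, -0.0171, -0.0041]]
t 31.95 q [-41.2  49.6  24.8  -1.7 150.2 -92.2] p [ 0.5094 -0.295   0.274 ] F [0.2 0.3 0.5] M [-0.27 -0.26 -0.02] w 0.0725
[[0.643, 0.544, -0.539], [0.766, -0.458, 0.452], [-0.001, -0.703, -0.711]]
```

View pics/zb.png

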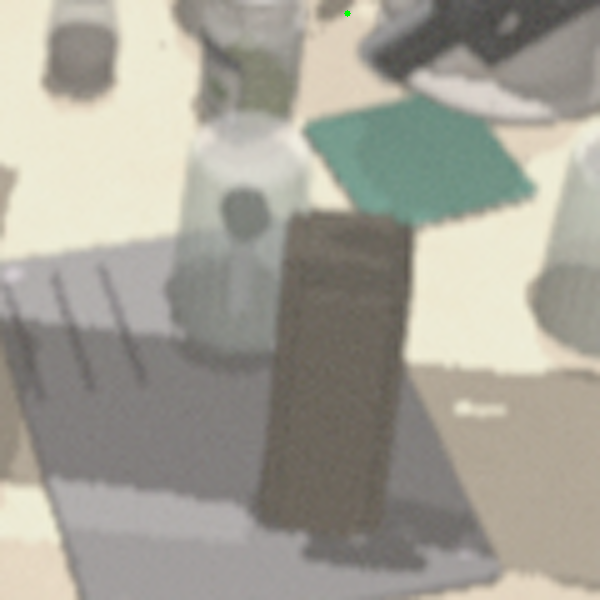

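Beaker stands upside down over the post, clear of the arm (base at crop 265–375, row 525). Move the arm away for a full check; the path stays above z = 0.27.

jog_arm(dr=[[-0.077,-0.0136,-0.033],[-0.077,-0.0136,-0.033],[-0.077,-0.0136,-0.033],[-0.077,-0.0136,-0.033],[-0.077,-0.0136,-0.033],[-0.077,-0.0136,-0.033],[-0.077,-0.0136,-0.033],[-0.077,-0.0136,-0.033],[-0.077,-0.0136,-0.033],[-0.077,-0.0136,-0.033]], slide=[[0.0064,-0.018,0.0098],[0.007,-0.0184,0.0083],[0.0078,-0.0187,0.0068],[0.0085,-0.019,0.0052],[0.009,-0.019,0.0036],[0.01,-0.019,0.002],[0.0105,-0.0186,0.0005],[0.011,-0.018,-0.001],[0.0117,-0.0177,-0.0026],[0.012,-0.017,-0.004]], gripper=[0.7,0.7,0.7,0.7,0.7,0.7,0.7,0.7,0.7,0.7])

```text
time_s: 33.05
position: [0.3995, -0.1196, 0.3281]
tool_rot: [[0.342, 0.94, -0.0], [0.94, -0.342, -0.001], [-0.001, -0.0, -1.0]]
ft_force: [0.3, -0.6, 0.2]
grip_width: 0.0726
```

```bash
python3 - <<'E'
from h import *
s=show();go(s,(.25,.28,.36),None,10)
E
```

```text
t 33.05 q [ -33.     4.2   78.5   -0.    97.3 -103. ] p [ 0.3995 -0.1196  0.3281] F [ 0.3 -0.6  0.2] M [0.02 0.   0.02] w 0.0726
[[0.342, 0.94, -0.0], [0.94, -0.342, -0.001], [-0.001, -0.0, -1.0]]
total turn deg 0.0 dist 0.428
dr [0.0, 0.0, 0.0]
slide [[0.0324, -0.0277, -0.0032], [0.0324, -0.0277, -0.0032], [0.0324, -0.0277, -0.0032], [0.0324, -0.0277, -0.0032], [0.0324, -0.0277, -0.0032], [0.0324, -0.0277, -0.0032], [0.0324, -0.0277, -0.0032], [0.0324, -0.0277, -0.0032], [0.0324, -0.0277, -0.0032], [0.0324, -0.0277, -0.0032]]
```

jog_arm(dr=[[0,0,0],[0,0,0],[0,0,0],[0,0,0],[0,0,0],[0,0,0],[0,0,0],[0,0,0],[0,0,0],[0,0,0]], slide=[[0.028,-0.018,-0.003],[0.028,-0.018,-0.003],[0.028,-0.018,-0.003],[0.028,-0.018,-0.003],[0.028,-0.018,-0.003],[0.028,-0.018,-0.003],[0.028,-0.018,-0.003],[0.028,-0.018,-0.003],[0.028,-0.018,-0.003],[0.02,-0.012,-0.003]], gripper=[0.7,0.7,0.7,0.7,0.7,0.7,0.7,0.7,0.7,0.7])

```text
time_s: 34.05
position: [0.3293, 0.1962, 0.3585]
tool_rot: [[0.342, 0.94, -0.003], [0.94, -0.342, 0.001], [-0.0, -0.004, -1.0]]
ft_force: [0.2, -0.8, 0.2]
grip_width: 0.0729
```

```bash
python3 - <<'E'
from h import *
s=show();c=cams()
cv2.imwrite('pics/fin_s.png',c['scene']['pixels']);cv2.imwrite('pics/fin_t.png',c['top']['pixels'])
cr=lambda im,x,y,w,h,f:cv2.resize(im[y:y+h,x:x+w],None,fx=f,fy=f,interpolation=cv2.INTER_CUBIC)
cv2.imwrite('pics/fin_c.png',np.hstack([cr(c['scene']['pixels'],300,190,100,130,4),cr(c['top']['pixels'],340,150,100,130,4)]))
E
```

```text
t 34.05 q [ 1.29e+01  1.00e-01  7.80e+01  1.00e-01  1.02e+02 -5.71e+01] p [0.3293 0.1962 0.3585] F [ 0.2 -0.8  0.2] M [ 0.    0.02 -0.01] w 0.0729
[[0.342, 0.94, -0.003], [0.94, -0.342, 0.001], [-0.0, -0.004, -1.0]]
```

View pics/fin_s.png

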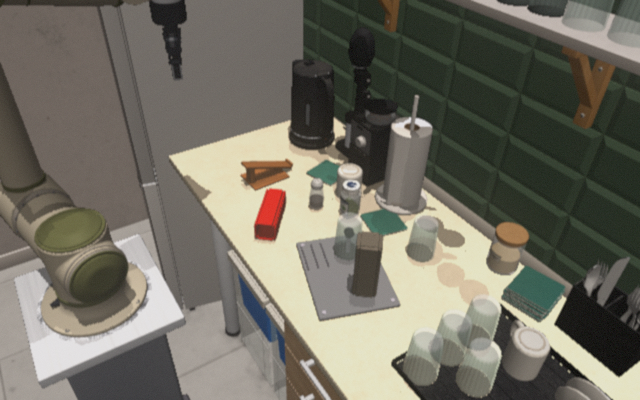

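View pics/fin_t.png

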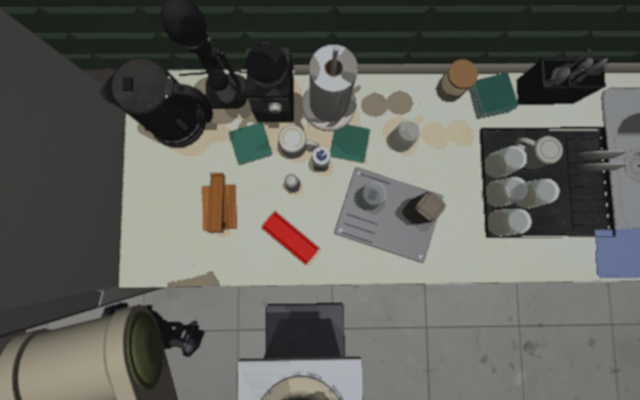

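View pics/fin_c.png

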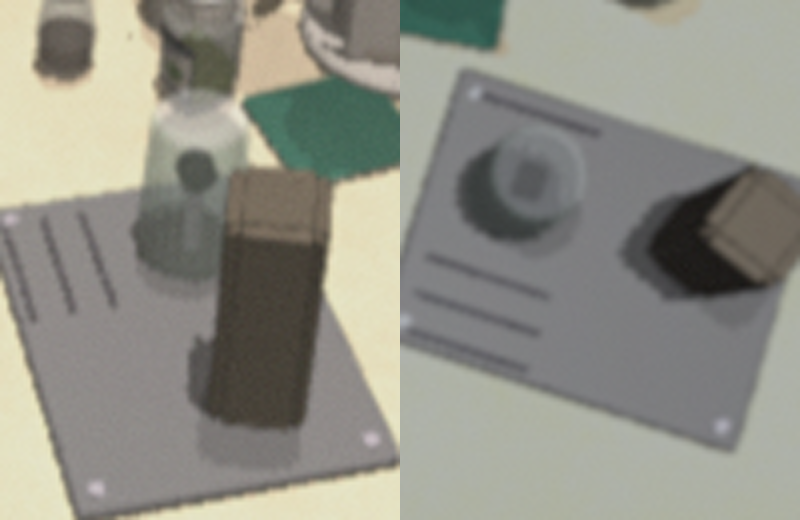

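The scene and top views show the beaker upright and inverted over the post, rim on the plate. The shaker (top 292,183), jar (320,158) and red block (290,237) are unmoved. One numeric check, then hand in.

```bash
python3 - <<'E'
from h import *
us=crop((278,206),(300,190),4);ut=crop((765-400,222),(340,150),4)
print('top centre',tri(us,ut).round(4))
for n,rs in(('top',[(275,165,60,35),(255,205,70,65)]),('scene',[(300,170,25,40),(250,185,40,58)])):
    a=cv2.imread(f'pics/{n}0.png').astype(int);b=cv2.imread('pics/fin_%s.png'%n[0]).astype(int)
    for x,y,w,h in rs: print(n,(abs(a-b)[y:y+h,x:x+w].max(2)>60).sum())
from rig import env
env.close_job()
E
```

```text
top centre [ 0.5286 -0.3079  0.1546]
top 0
top 0
scene 0
scene 0
the job is handed in; nothing more can be done
```

I folded the post upright until it hit its stop, then took the grey-brown beaker off the ramp and set it upside down over the post. The job is handed in at 34 s of the 64 s allowed, with no verdict reported.

**Post:** at the stop, resistance jumped from 5 to 27 N with no further travel. After release the head stood where an upright post should put it, within about 1 pixel.

**Beaker:** it touched the plate gently (about 6 N). A small seating press of about 12 N followed before I released it. It stands vertical; I measured its top centre at (0.529, -0.308, 0.155). That is about 4 mm off my estimated seat position sideways. It is also 5 mm below the expected 0.160 m height, which is within the error of my hand-read pixels.

**Surroundings:** image comparison showed no change around the shaker, the jar or the red block. The tumbler looks unmoved by eye.

**What went wrong or disagreed:**
- The first closing on the post head missed. In the images the fingertips sat about 25 mm further back along the tool than the stated offset. I worked with that measured offset afterwards.
- The two cameras disagreed by about 5 mm on the stand's position.

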